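# Load a watch into the leak tester and lock its lid with the cam lever

## Task

Get the watch that lies on the yellow note pad ready for its leak test: set it gently down, dial up, in the middle of the round seat in the tester's well, then close the tester's windowed lid fully. Lock the lid by swinging the lever round from the tester's front to its right, leaving it free to rise as it climbs the cam on the lid, until it drops into the notch behind the cam's crest; feel for the drop and stop there, never forcing the lever down on the cam or on against the end of the notch. Leave the other things on the table where they are.

Things in the scene. Friction and masses are not known exactly. Their poses are not given: they have to be found in the camera images.
- tester: the watch leak tester: white housing fixed to the table, x from -98 (front with gauge and display) to +76 mm (hinged back), y +-70 mm (+y its left), 66 mm high. Origin on the table under the centre of the well, z up. The open square well is 94 x 94 mm, its floor 40 mm and its rim 66 mm above the table.
- seat (a point): centre of the top of the round grey rubber seat (52 mm across, 8 mm high) in the middle of the well, 48 mm above the table.
- watch: the watch to test: steel watch head without strap, 45 x 42 x 10 mm, about 50 g, round case 38 mm across, lying dial up on a yellow note pad (75 x 75 x 7 mm). Origin under the centre of the case on its back; z up through the dial, lugs along +-x, crown at +y. Take it across the case (fingers closing along its y).
- lid: the lid: grey frame 132 mm square, 12 mm thick, side bars 26 mm wide, clear pane 3 mm below its top. Origin on the hinge axis (tester's x = +66, z = 73 mm, axis along y); the lid reaches to its x = -136 mm; its z points out of its upper face, 6 mm above the origin. Shut, its axes are the tester's. It starts 1.65 to 1.95 rad open; the stiff hinge holds it where it is left.
- lid_edge (a point): middle of the lid's front edge, on its upper face: the end that swings. Pushing the lid takes about 2 N near this edge, all the way down until it lies level, its top 79 mm above the table. On the way down the lid passes clear of the lever in its starting position.
- cam (a point): point on the lid's upper face at the usual middle of the cam notch. The steel cam strike, up to 17 mm high, takes up the lid's x -142 to -96, y -45 to +22 mm (keep off it when pushing the lid; the side bars are free). It is screwed in slots and stands up to 0.25 rad round the lever's pivot (8 mm) to either side of its usual place; this is not measured.
- lever: the dark steel locking lever on a sprung upright spindle. Origin on the pivot axis at mid height of the arm (8 mm thick), 98 mm above the table when not lifted. The 67 mm handle arm points along its -x; a short arm along -y carries a foot 34 mm from the axis that rides on the cam. At the start its axes are within 0.3 rad of the tester's and the handle points to the front.
- knob (a point): centre of the top of the lever's upright round black knob, 16 mm thick, 60 mm from the pivot, rising 43 mm above the arm; its top is 145 mm above the table when not lifted. To lock, the lever turns counter-clockwise seen from above, the knob going from the tester's front to its right (-y). The lever must be free to rise and drop while it turns.
- pivot (a point): the lever's pivot axis (tester's x = -80, y = 0). From axes parallel to the tester's, lid shut: at 0.25 to 0.8 rad the foot meets the ramp, the lever rises 8 mm against its spring (7 to 13 N; 3 to 9 N at the knob), passes the crest and drops 5 mm into the notch at 1.46 +-0.25 rad (play 0.1 rad), staying 3 mm up. Behind it stands a hard wall. Over 45 N between foot and cam is forcing.
- loupe: black eye loupe, 33 mm across and 31 mm high; a bystander.
- tweezers: steel tweezers 128 mm long, lying flat; a bystander.
- driver: small screwdriver 88 mm long, lying flat; a bystander.
- pen: pen 120 mm long, lying flat; a bystander.
Mind the look-alikes: they are no part of the job. Leave any purple, red or turquoise look-alike of the watch alone.

How it is judged:
By the outcome, as a careful person would: the job done as asked, in the order asked, and still so for the second after the job is handed in, with the robot touching nothing.
It also fails if it takes over 69 s, if anything falls off the work surface, if the arm or the gripper's body presses on something with over 40 N, if the wrist force passes 120 N, or if a joint passes its speed limit or range.

## Robot

A 6-joint arm with a two-finger parallel gripper is mounted at the origin on the work surface; the furniture and walls round the work are solid. World frame = base frame: x ahead of the robot, y to its left, z up, the work surface at z = 0. Lengths are in m, angles in rad, forces in N, time in s.
With the tool pointing down it reaches from about 0.375 to 0.9 m from the base axis. Payload 3.1 kg.
Tool frame: the origin (TCP) lies midway between the tips of the shut fingers; the grasp point (between the pads) lies 19 mm behind it (manip.grasp_offset is the distance from the TCP to the grasp point, in m); z points along the fingers, y is the line along which they close (so a half turn about z gives the same grasp; the last joint's range is limited). The gripper opens to 85 mm and grips with 20 to 120 N. Pads are 22 mm wide; open, the fingers measure 114 mm over their backs; the gripper's body (76 mm by 85 mm) begins 54 mm behind the grasp point. The pads swing forward as they close: fully open they stand 13 mm farther back than shut.
Start: joints at [1.052, 0.527, 1.433, -0, 1.181, -0.178], TCP at [0.209, 0.589, 0.231] pointing down, gripper open.
Joint ranges: [-3.08, 3.08], [-0.75, 2.2], [0.22, 2.44], [-1.43, 4.57], [0, 2.65], [-2.85, 2.85]. Speed limits (rad/s): [2.79, 2.79, 3.14, 3.14, 3.14, 3.14].

## Interface

Orientations are given as a unit quaternion [x, y, z, w].
In Python, from station import sensors, cams, order, manip gives the robot as it stands.
- The arm moves only by the tool move_arm, never from a script. Its argument "targets" is a list of rows, each an object of numbers: "dx", "dy", "dz": the shift along the world's x, y, z normalised to -1 to 1, where 1 is 25 mm; "rx", "ry", "rz": the turn, a rotation vector about the world's x, y, z normalised to -1 to 1, where 1 is 30 degrees. A call has exactly 10 rows; each row shifts and turns the commanded pose from where the row before left it; what a row does not reach is not made up. A row lasts 1/8 s, in which the tool goes at most 62.5 mm and 10.7 degrees, less where a joint would pass 70% of its speed; a pose out of reach is approached as far as the arm can. A call with a number of a shift or a turn outside -1 to 1 is refused whole. A call with a gripper value outside its range is refused whole. "claw" is the opening in per cent of the stroke, from 0 (shut) to 100 (fully open), set as the call begins (left out, the last holds). The fingers move at their own pace and stop on an object; "newtons" is the grip in N (left out, the last holds). Time passes only in rows, so rows that do not move let the fingers close, or fill a call up. It gives the time, the measured TCP pose, the force, the opening and the grip force at its end, in the units of the state.
- sensors.sense(): the state, without advancing time (a new reading comes with each control period).
- cams.snapshot(name): name is "scene" or "top"; returns the picture (384x512x3 uint8, red, green, blue); there is no depth.
- cams.camera_model(name): a dict with "fx", "fy", "cx", "cy" (pixels), "distortion" ([k1, k2, p1, p2, k3] as OpenCV has them; the pictures are not rectified), "extrinsics" (4x4, takes a point from world to camera coordinates). Camera axes: x right, y down, z forward; pixel columns grow to the right and rows downward; lengths in m; the calibration is good to about 2 mm. A picture is of the moment at which its call begins. camera_model takes no time and is no camera call.
- order.sign_off(): hands the job in; it is judged then, once.
The state is a dict: "t": time; "q": joint angles; "qd": joint speeds; "tau": joint torques, N m; "tcp_pos": TCP position; "tool_rot": TCP orientation; "force": force on the tool from outside, world axes, zero at the start; "ft_torque": the same for the moment, N m; "finger_gap": opening from 0.0 (shut) to 1.0 (fully open); "gripper_force": force on a finger pad.
Only numpy, scipy, OpenCV 4.12 (cv2) and the standard library are available. Lean on these libraries where they do the work, as an engineer would, in place of code of your own. Each camera call takes 0.05 s, during which the arm holds its last target. There are 200 camera calls.

## Working session

There is one attempt and no reset: what is moved stays moved. The work goes in short steps, Python scripts to look and compute and a tool call to move; the robot and the scene stay as the last step left them, time stands still between calls to the robot, and variables do not carry over. Pictures are saved under pics/ and viewed, at most 10 in all, crops included, and the job is handed in when it is done.

Besides the shell and the picture viewer there is one more tool, called after "Call:" as name(argument=value, ...), one argument or row to a line, values as JSON. move_arm: Moves the arm, as the interface text tells. Scaled input: -1 to 1 covers 25 mm each way for a shift and 30 degrees each way for a turn. Its arguments: {"type":"object","properties":{"targets":{"type":"array"},"claw":{"type":"number"},"newtons":{"type":"number"}},"required":["targets"]}

```bash
ls; mkdir -p pics
python3 - <<'E'
from station import sensors,cams,order,manip
import cv2,numpy as np
for n in("scene","top"):
    im=cams.snapshot(n); cv2.imwrite(f"pics/{n}0.png",cv2.resize(im[:,:,::-1],(800,600),interpolation=cv2.INTER_CUBIC)); cv2.imwrite(f"{n}0_raw.png",im[:,:,::-1])
    m=cams.camera_model(n); print(n,m["fx"],m["cx"],m["cy"],m["distortion"],np.round(np.linalg.inv(np.array(m["extrinsics"])),3).tolist())
s=sensors.sense();print(s,manip.grasp_offset)
E
```

```text
pics
scene 462.6964724534086 246.73910073192818 190.85171958785628 [-0.11606706  0.          0.          0.          0.        ] [[0.708, -0.539, 0.456, -0.142], [-0.706, -0.538, 0.461, -0.395], [-0.003, -0.648, -0.762, 1.103], [0.0, 0.0, 0.0, 1.0]]
top 368.55353487052486 253.1499440868882 194.55255650213363 [-0.11717267  0.          0.          0.          0.        ] [[-0.027, -0.988, 0.152, 0.249], [-0.999, 0.029, 0.014, 0.21], [-0.018, -0.151, -0.988, 1.473], [0.0, 0.0, 0.0, 1.0]]
{'t': 0.1, 'q': array([ 1.05149752e+00,  5.28386377e-01,  1.43376267e+00, -2.06013033e-05,
        1.18140726e+00, -1.78522106e-01]), 'qd': array([ 0.00100412, -0.00448938, -0.00150638,  0.001206  , -0.0006037 ,
        0.00013176]), 'tau': array([ 3.46662828e-04, -4.43312180e+01, -1.78587556e+01, -2.03804079e-04,
        3.81136357e-03,  1.78115562e-05]), 'tcp_pos': array([0.20855491, 0.58849826, 0.23042704]), 'tool_rot': array([ 1.69561142e-01,  9.85519180e-01, -9.25927601e-04, -3.26710670e-04]), 'force': array([-0.09293398, -0.22079257, -0.4911281 ]), 'ft_torque': array([ 0.04769832,  0.03954276, -0.05364386]), 'gripper_force': 0.0, 'finger_gap': 1.0046229245083944} 0.0187
```

View pics/scene0.png

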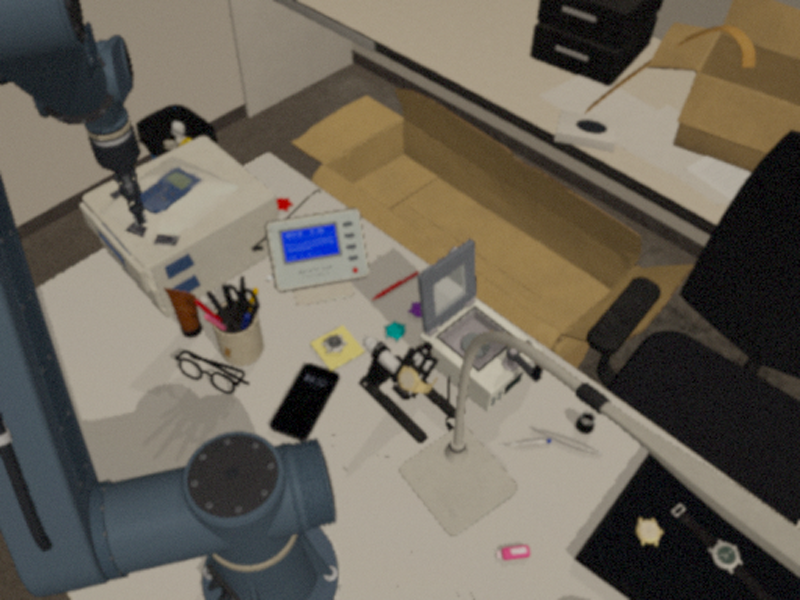

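View pics/top0.png

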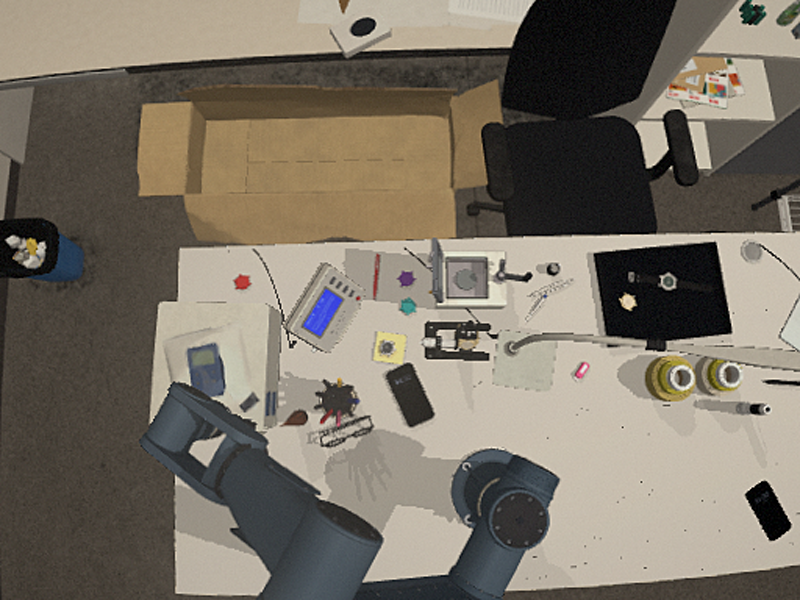

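The scene and top pictures show the watch on the yellow pad (top picture 389,348). The tester is at (465,280), with its lid open on the left and its lever at (515,272) on the right. Look-alikes: red (242,283), purple (406,278), turquoise (407,306) and one in gold on the black mat (627,300). The steel one on the yellow pad fits the description, and I'll confirm it in the crop.

```bash
cat > h.py <<'E'
import numpy as np,cv2
from station import cams
def ray(n,uv):
    m=cams.camera_model(n);K=np.array([[m["fx"],0,m["cx"]],[0,m["fy"],m["cy"]],[0,0,1]])
    T=np.linalg.inv(np.array(m["extrinsics"]))
    p=cv2.undistortPoints(np.array([[uv]],float),K,np.array(m["distortion"]))[0,0]
    return T[:3,3],T[:3,:3]@np.r_[p,1]
def onz(n,uv,z):
    o,d=ray(n,uv);return o+d*(z-o[2])/d[2]
def proj(n,P):
    m=cams.camera_model(n);K=np.array([[m["fx"],0,m["cx"]],[0,m["fy"],m["cy"]],[0,0,1]])
    E=np.array(m["extrinsics"]);return cv2.projectPoints(np.array(P,float).reshape(-1,3),cv2.Rodrigues(E[:3,:3])[0],E[:3,3],K,np.array(m["distortion"]))[0][:,0]
def crop(im,x,y,w,h,s,f):
    c=cv2.resize(im[y:y+h,x:x+w],None,fx=s,fy=s,interpolation=cv2.INTER_CUBIC);cv2.imwrite(f,c)
E
python3 - <<'E'
from h import *
im=cv2.imread("top0_raw.png");crop(im,230,145,120,90,6.66,"pics/c1.png")
im=cv2.imread("scene0_raw.png");crop(im,190,145,170,127,4.7,"pics/c2.png")
E
```

```text
(no output)
```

View pics/c1.png

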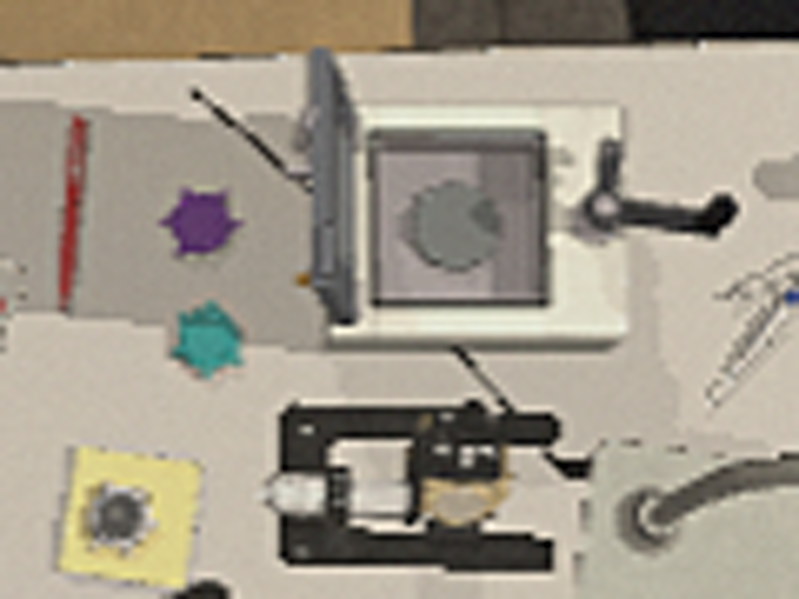

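View pics/c2.png

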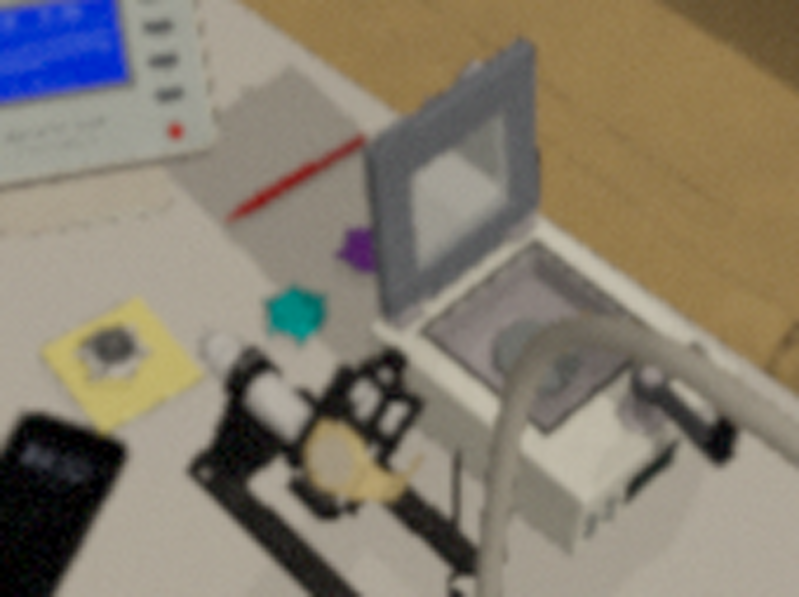

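The c1 crop shows the grey steel watch on the yellow pad at (118,515), so that one is the target. The well corners are at (368,128), (548,128), (550,305) and (372,303). The lever pivot is at (605,205) and the knob top at about (720,212).

Run:
```python
from h import *
def r1(u,v): return ((u+.5)/6.66-.5+230,(v+.5)/6.66-.5+145)
def r2(u,v): return ((u+.5)/4.7-.5+190,(v+.5)/4.7-.5+145)
W=[(368,128),(548,128),(550,305),(372,303)]
P=[onz("top",r1(*w),.066)for w in W]; print("well",np.round(P,4).tolist(),np.round(np.mean(P,0),4))
print("yaw ests",[np.arctan2(*(a-b)[1::-1]) for a,b in((P[0],P[1]),(P[3],P[2]))],"y dir",[np.arctan2(*(a-b)[1::-1])-np.pi/2 for a,b in((P[3],P[0]),(P[2],P[1]))])
print("seat",onz("top",r1(455,226),.048), onz("scene",r2(535,352),.048))
print("pivot",onz("top",r1(605,205),.104),"knob",onz("top",r1(722,212),.143))
for n,f in(("top",r1),("scene",r2)):
    u=[(118,515),(110,345)][n=="scene"]
    print("watch",n,onz(n,f(*u),.0165))
pad=[(75,447),(202,462),(188,588),(57,572)];Q=[onz("top",r1(*p),.007)for p in pad];print("pad",np.round(Q,4).tolist(),np.mean(Q,0))
print("lid top edge hi", [onz("top",r1(*p),.2)for p in((320,50),(318,285))])
print("lamp", onz("top",r1(650,510),.3))
a=cv2.imread("top0_raw.png");b=cv2.imread("scene0_raw.png")
A=cv2.resize(a[208:236,236:264],(400,400),interpolation=cv2.INTER_CUBIC);B=cv2.resize(b[202:240,196:234],(400,400),interpolation=cv2.INTER_CUBIC)
cv2.imwrite("pics/w.png",np.hstack([A,B]))
```

```text
well [[0.5827, 0.1025, 0.066], [0.5797, -0.0034, 0.066], [0.4743, 0.0009, 0.066], [0.4785, 0.1044, 0.066]] [0.5288 0.0511 0.066 ]
yaw ests [np.float64(1.542271203585002), np.float64(1.5300907263308712)] y dir [np.float64(1.5523918726808494), np.float64(1.5292257442679977)]
seat [0.52611101 0.05208102 0.048     ] [0.52853563 0.05343818 0.048     ]
pivot [ 0.52492372 -0.02783675  0.104     ] knob [ 0.51128986 -0.08597213  0.143     ]
watch top [0.36349267 0.2564351  0.0165    ]
watch scene [0.36488671 0.25880735 0.0165    ]
pad [[0.4058, 0.2816, 0.007], [0.3946, 0.2056, 0.007], [0.3195, 0.2161, 0.007], [0.3312, 0.294, 0.007]] [0.36279977 0.24931478 0.007     ]
lid top edge hi [array([0.59443823, 0.1366156 , 0.2       ]), array([0.46703939, 0.14248897, 0.2       ])]
lamp [ 0.3359498  -0.00735679  0.3       ]
```

View pics/w.png

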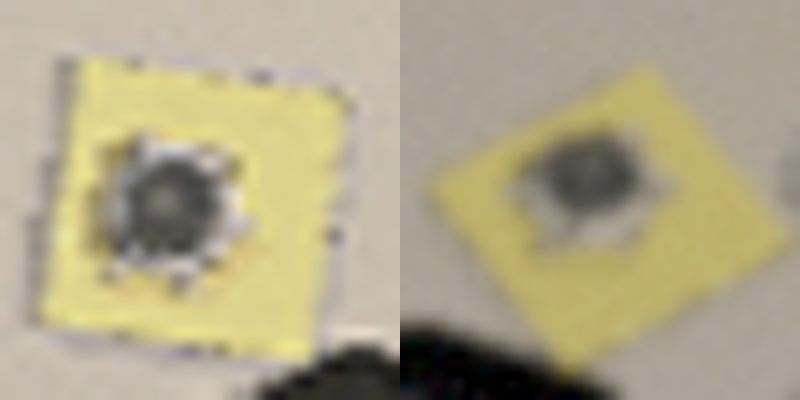

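The w.png crop shows the watch in the left panel with case centre (165,207), lug tips at (125,145), (225,160), (105,272) and (180,285), and the crown at (245,220). Its y therefore points about 9° below image right. Next I'm checking the lamp height against the arm's path, and predicted against observed features.

Run:
```python
from h import *
k=1/1.5625
top=np.array([(512,348),(545,338),(600,338),(650,343),(720,350),(800,365)])*k
for u,v in[(470,355),(480,340),(495,336),(520,342),(560,370),(590,395),(640,425),(700,460)]:
    best=[]
    for z in np.arange(0,.7,.005):
        P=onz("scene",(u*k,v*k),z);q=proj("top",P)[0]
        y=np.interp(q[0],top[:,0],top[:,1]) if q[0]>=top[0,0] else 1e9
        best.append((abs(y-q[1]),z,P[:2].round(3)))
    print((u,v),min(best,key=lambda b:b[0]))
print("lampbase",onz("top",(512*k,350*k),0.02), onz("scene",(455*k,450*k),.02))
# refine tester: predicted features at hypothesised pose
c=np.array([.5275,.0515]);th=1.54;R=np.array([[np.cos(th),-np.sin(th)],[np.sin(th),np.cos(th)]])
def T(x,y,z): return np.r_[c+R@np.array([x,y]),z]
F={"wellFL":T(-.047,.047,.066),"wellFR":T(-.047,-.047,.066),"wellBL":T(.047,.047,.066),"wellBR":T(.047,-.047,.066),"houseFL":T(-.098,.07,.066),"houseFR":T(-.098,-.07,.066),"seat":T(0,0,.048),"pivot":T(-.08,0,.102)}
for a in(1.65,1.75,1.85,1.95):
  for y in(-.066,.066):
    F[f"lid{a}{y}"]=T(.066-.136*np.cos(a)+.006*np.sin(a),y,.073+.136*np.sin(a)+.006*np.cos(a))
for a in(-.3,-.2,-.1): F[f"knob{a}"]=T(-.08-.06*np.cos(a),-.06*np.sin(a),.145)
for n,P in F.items():
    t=proj("top",P)[0];s=proj("scene",P)[0]
    print(n,P.round(3),"c1",((t-[230,145]+.5)*6.66).round(),"c2",((s-[190,145]+.5)*4.7).round())
```

```text
(470, 355) (np.float64(0.041304596701905893), np.float64(0.305), array([ 0.346, -0.065]))
(480, 340) (np.float64(0.4370239004297787), np.float64(0.355), array([ 0.343, -0.079]))
(495, 336) (np.float64(0.28502090902543387), np.float64(0.385), array([ 0.341, -0.101]))
(520, 342) (np.float64(0.36152435792422466), np.float64(0.41500000000000004), array([ 0.335, -0.14 ]))
(560, 370) (np.float64(0.3448208867793312), np.float64(0.425), array([ 0.329, -0.202]))
(590, 395) (np.float64(0.17381017405870125), np.float64(0.43), array([ 0.322, -0.248]))
(640, 425) (np.float64(0.45301569916270523), np.float64(0.46), array([ 0.308, -0.313]))
(700, 460) (np.float64(0.3740029169003378), np.float64(0.495), array([ 0.291, -0.381]))
lampbase [ 0.34547572 -0.06074226  0.02      ] [ 0.35306274 -0.05863002  0.02      ]
wellFL [0.479 0.006 0.066] c1 [541. 298.] c2 [545. 428.]
wellFR [0.573 0.003 0.066] c1 [538. 140.] c2 [650. 340.]
wellBL [0.482 0.1   0.066] c1 [380. 297.] c2 [429. 335.]
wellBR [0.576 0.097 0.066] c1 [378. 140.] c2 [534. 252.]
houseFL [ 0.455 -0.044  0.066] c1 [630. 337.] c2 [584. 505.]
hous
[... 164 characters left out ...]
 380.]
lid1.65-0.066 [0.596 0.132 0.208] c1 [329.  43.] c2 [533.  44.]
lid1.650.066 [0.464 0.136 0.208] c1 [331. 288.] c2 [372. 160.]
lid1.75-0.066 [0.596 0.146 0.206] c1 [304.  45.] c2 [515.  35.]
lid1.750.066 [0.464 0.15  0.206] c1 [306. 289.] c2 [355. 150.]
lid1.85-0.066 [0.597 0.159 0.202] c1 [279.  46.] c2 [498.  28.]
lid1.850.066 [0.465 0.163 0.202] c1 [280. 290.] c2 [338. 142.]
lid1.95-0.066 [0.597 0.171 0.197] c1 [255.  49.] c2 [482.  23.]
lid1.950.066 [0.465 0.175 0.197] c1 [256. 292.] c2 [322. 136.]
knob-0.3 [ 0.506 -0.085  0.145] c1 [723. 222.] c2 [719. 414.]
knob-0.2 [ 0.511 -0.087  0.145] c1 [725. 212.] c2 [728. 409.]
knob-0.1 [ 0.517 -0.088  0.145] c1 [726. 201.] c2 [736. 404.]
```

Tester pose: (0.5275, 0.0515), yaw 1.54. The lid is about 1.67 rad open and the lever about -0.18. The watch is at (0.364, 0.2575). The lamp neck stands near (0.345, -0.065). Now moving to the watch.

Call:
move_arm(
  targets=[
    {"dx": 0.45, "dy": -0.95, "dz": 0.6, "rz": 0.035},
    {"dx": 0.45, "dy": -0.95, "dz": 0.6, "rz": 0.035},
    {"dx": 0.45, "dy": -0.95, "dz": 0.4, "rz": 0.035},
    {"dx": 0.45, "dy": -0.95, "rz": 0.035},
    {"dx": 0.45, "dy": -0.95, "rz": 0.035},
    {"dx": 0.45, "dy": -0.95, "rz": 0.035},
    {"dx": 0.45, "dy": -0.95, "rz": 0.035},
    {"dx": 0.45, "dy": -0.95, "rz": 0.035},
    {"dx": 0.45, "dy": -0.95, "rz": 0.035},
    {"dx": 0.45, "dy": -0.95, "rz": 0.035},
  ],
  claw=75,
  newtons=25,
)

```text
schema error: expected keys dx, dy, dz, rx, ry, rz
```

Call:
move_arm(
  targets=[
    {"dx": 0.43, "dy": -0.93},
    {"dx": 0.43, "dy": -0.93},
    {"dx": 0.43, "dy": -0.93},
    {"dx": 0.43, "dy": -0.93},
    {"dz": -0.8},
    {"dz": -1},
    {"dz": -1},
    {"dz": -1},
    {"dz": -1},
    {"dz": -0.8},
  ],
)

```text
schema error: expected keys dx, dy, dz, rx, ry, rz
```

Run:
```python
from h import *
from station import sensors
s=sensors.sense();print(s["t"],s["q"].round(4),s["tcp_pos"].round(4),s["tool_rot"].round(4),s["force"].round(2),s["finger_gap"])
b=cams.snapshot("scene")[:,:,::-1];a=cams.snapshot("top")[:,:,::-1]
A=cv2.resize(a[205:240,230:265],(400,400),interpolation=cv2.INTER_CUBIC);B=cv2.resize(b[180:240,180:240],(400,400),interpolation=cv2.INTER_CUBIC)
cv2.imwrite("pics/g1.png",np.hstack([A,B]))
```

```text
0.1 [ 1.0515  0.5284  1.4338 -0.      1.1814 -0.1785] [0.2086 0.5885 0.2304] [ 1.696e-01  9.855e-01 -9.000e-04 -3.000e-04] [-0.09 -0.22 -0.49] 1.0046229245083944
```

View pics/g1.png

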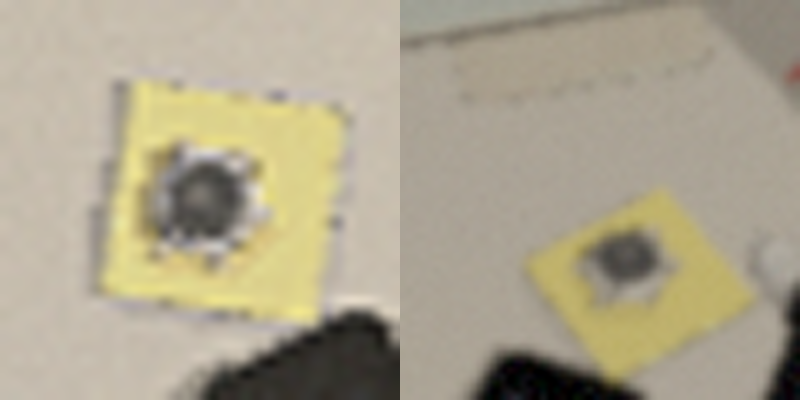

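Both moves were refused because every row needs all six keys. The picture shows an untouched scene, with the watch at left panel (203,197). Resending in full.

Call:
move_arm(
  targets=[
    {"dx": 0.45, "dy": -0.95, "dz": 0.6, "rx": 0, "ry": 0, "rz": 0.035},
    {"dx": 0.45, "dy": -0.95, "dz": 0.6, "rx": 0, "ry": 0, "rz": 0.035},
    {"dx": 0.45, "dy": -0.95, "dz": 0.4, "rx": 0, "ry": 0, "rz": 0.035},
    {"dx": 0.45, "dy": -0.95, "dz": 0, "rx": 0, "ry": 0, "rz": 0.035},
    {"dx": 0.45, "dy": -0.95, "dz": 0, "rx": 0, "ry": 0, "rz": 0.035},
    {"dx": 0.45, "dy": -0.95, "dz": 0, "rx": 0, "ry": 0, "rz": 0.035},
    {"dx": 0.45, "dy": -0.95, "dz": 0, "rx": 0, "ry": 0, "rz": 0.035},
    {"dx": 0.45, "dy": -0.95, "dz": 0, "rx": 0, "ry": 0, "rz": 0.035},
    {"dx": 0.45, "dy": -0.95, "dz": 0, "rx": 0, "ry": 0, "rz": 0.035},
    {"dx": 0.45, "dy": -0.95, "dz": 0, "rx": 0, "ry": 0, "rz": 0.035},
  ],
  claw=75,
  newtons=25,
)

```text
t: 1.45
tcp_pos: [0.3215, 0.3507, 0.2713]
tool_rot: [0.078, 0.997, -0.0, -0.0]
force: [0.3, 0.4, -0.2]
finger_gap: 0.752
gripper_force: 0.0
```

Call:
move_arm(
  targets=[
    {"dx": 0.43, "dy": -0.93, "dz": 0, "rx": 0, "ry": 0, "rz": 0},
    {"dx": 0.43, "dy": -0.93, "dz": 0, "rx": 0, "ry": 0, "rz": 0},
    {"dx": 0.43, "dy": -0.93, "dz": 0, "rx": 0, "ry": 0, "rz": 0},
    {"dx": 0.43, "dy": -0.93, "dz": 0, "rx": 0, "ry": 0, "rz": 0},
    {"dx": 0, "dy": 0, "dz": -0.8, "rx": 0, "ry": 0, "rz": 0},
    {"dx": 0, "dy": 0, "dz": -1, "rx": 0, "ry": 0, "rz": 0},
    {"dx": 0, "dy": 0, "dz": -1, "rx": 0, "ry": 0, "rz": 0},
    {"dx": 0, "dy": 0, "dz": -1, "rx": 0, "ry": 0, "rz": 0},
    {"dx": 0, "dy": 0, "dz": -1, "rx": 0, "ry": 0, "rz": 0},
    {"dx": 0, "dy": 0, "dz": -0.8, "rx": 0, "ry": 0, "rz": 0},
  ],
)

```text
t: 2.7
tcp_pos: [0.3642, 0.2585, 0.1304]
tool_rot: [0.079, 0.997, -0.0, -0.0]
force: [0.9, 0.1, 0.2]
finger_gap: 0.752
gripper_force: 0.0
```

Run:
```python
from h import *
from station import sensors
s=sensors.sense();print(s["t"],s["q"].round(4),s["tcp_pos"].round(4),s["tool_rot"].round(4),s["force"].round(2),s["finger_gap"])
b=cams.snapshot("scene")[:,:,::-1];a=cams.snapshot("top")[:,:,::-1]
A=cv2.resize(a[205:240,230:265],(400,400),interpolation=cv2.INTER_CUBIC);B=cv2.resize(b[180:240,180:240],(400,400),interpolation=cv2.INTER_CUBIC)
cv2.imwrite("pics/g2.png",np.hstack([A,B]))
```

```text
2.7 [ 0.366   0.4677  1.9669 -0.      0.7075 -1.0472] [0.3642 0.2585 0.1304] [ 7.870e-02  9.969e-01 -1.000e-04 -2.000e-04] [0.91 0.09 0.19] 0.7521191790808905
```

Call:
move_arm(
  targets=[
    {"dx": 0, "dy": 0, "dz": -0.8, "rx": 0, "ry": 0, "rz": 0},
    {"dx": 0, "dy": 0, "dz": -1, "rx": 0, "ry": 0, "rz": 0},
    {"dx": 0, "dy": 0, "dz": -1, "rx": 0, "ry": 0, "rz": 0},
    {"dx": 0, "dy": 0, "dz": -1, "rx": 0, "ry": 0, "rz": 0},
    {"dx": 0, "dy": 0, "dz": -0.6, "rx": 0, "ry": 0, "rz": 0},
    {"dx": 0, "dy": 0, "dz": -0.3, "rx": 0, "ry": 0, "rz": 0},
    {"dx": 0, "dy": 0, "dz": -0.18, "rx": 0, "ry": 0, "rz": 0},
    {"dx": 0, "dy": 0, "dz": -0.1, "rx": 0, "ry": 0, "rz": 0},
    {"dx": 0, "dy": 0, "dz": 0, "rx": 0, "ry": 0, "rz": 0},
    {"dx": 0, "dy": 0, "dz": 0, "rx": 0, "ry": 0, "rz": 0},
  ],
)

```text
t: 4.05
tcp_pos: [0.3645, 0.2586, 0.0071]
tool_rot: [0.079, 0.997, 0.0, 0.0]
force: [-0.5, 0.2, 1.1]
finger_gap: 0.75
gripper_force: 0.0
```

Run:
```python
from h import *
b=cams.snapshot("scene")[:,:,::-1];a=cams.snapshot("top")[:,:,::-1]
A=cv2.resize(a[205:240,230:265],(400,400),interpolation=cv2.INTER_CUBIC);B=cv2.resize(b[190:235,190:235],(400,400),interpolation=cv2.INTER_CUBIC)
cv2.imwrite("pics/g3.png",np.hstack([A,B]))
```

```text
(no output)
```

View pics/g3.png

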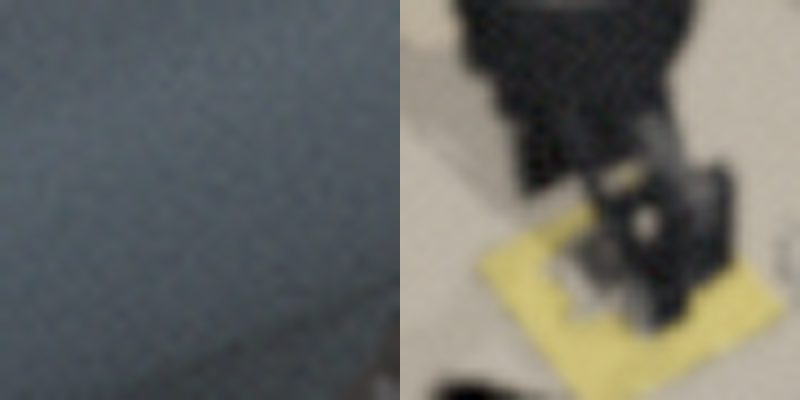

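The scene panel shows the near finger at (660,270) beside the watch at (600,260), so the watch is between the fingers. The top view is blocked by the arm. Closing gently.

Call:
move_arm(
  targets=[
    {"dx": 0, "dy": 0, "dz": 0, "rx": 0, "ry": 0, "rz": 0},
    {"dx": 0, "dy": 0, "dz": 0, "rx": 0, "ry": 0, "rz": 0},
    {"dx": 0, "dy": 0, "dz": 0, "rx": 0, "ry": 0, "rz": 0},
    {"dx": 0, "dy": 0, "dz": 0, "rx": 0, "ry": 0, "rz": 0},
    {"dx": 0, "dy": 0, "dz": 0, "rx": 0, "ry": 0, "rz": 0},
    {"dx": 0, "dy": 0, "dz": 0, "rx": 0, "ry": 0, "rz": 0},
    {"dx": 0, "dy": 0, "dz": 0, "rx": 0, "ry": 0, "rz": 0},
    {"dx": 0, "dy": 0, "dz": 0, "rx": 0, "ry": 0, "rz": 0},
    {"dx": 0, "dy": 0, "dz": 0, "rx": 0, "ry": 0, "rz": 0},
    {"dx": 0, "dy": 0, "dz": 0, "rx": 0, "ry": 0, "rz": 0},
  ],
  claw=30,
  newtons=25,
)

```text
t: 5.4
tcp_pos: [0.3643, 0.2585, 0.0072]
tool_rot: [0.079, 0.997, 0.0, 0.0]
force: [-0.2, -0.9, 6.3]
finger_gap: 0.409
gripper_force: 24.4
```

The gap of 0.41 with 6 N upward suggests the pads are riding on the bezel slope. I'll reopen, go a little lower and regrip.

Call:
move_arm(
  targets=[
    {"dx": 0, "dy": 0, "dz": 0, "rx": 0, "ry": 0, "rz": 0},
    {"dx": 0, "dy": 0, "dz": 0, "rx": 0, "ry": 0, "rz": 0},
    {"dx": 0, "dy": 0, "dz": 0, "rx": 0, "ry": 0, "rz": 0},
    {"dx": 0, "dy": 0, "dz": 0, "rx": 0, "ry": 0, "rz": 0},
    {"dx": 0, "dy": 0, "dz": -0.05, "rx": 0, "ry": 0, "rz": 0},
    {"dx": 0, "dy": 0, "dz": -0.05, "rx": 0, "ry": 0, "rz": 0},
    {"dx": 0, "dy": 0, "dz": 0, "rx": 0, "ry": 0, "rz": 0},
    {"dx": 0, "dy": 0, "dz": 0, "rx": 0, "ry": 0, "rz": 0},
    {"dx": 0, "dy": 0, "dz": 0, "rx": 0, "ry": 0, "rz": 0},
    {"dx": 0, "dy": 0, "dz": 0, "rx": 0, "ry": 0, "rz": 0},
  ],
  claw=60,
)

```text
t: 6.65
tcp_pos: [0.3644, 0.2586, 0.0044]
tool_rot: [0.079, 0.997, 0.0, 0.0]
force: [0.5, -0.6, 0.2]
finger_gap: 0.598
gripper_force: 0.0
```

Call:
move_arm(
  targets=[
    {"dx": 0, "dy": 0, "dz": 0, "rx": 0, "ry": 0, "rz": 0},
    {"dx": 0, "dy": 0, "dz": 0, "rx": 0, "ry": 0, "rz": 0},
    {"dx": 0, "dy": 0, "dz": 0, "rx": 0, "ry": 0, "rz": 0},
    {"dx": 0, "dy": 0, "dz": 0, "rx": 0, "ry": 0, "rz": 0},
    {"dx": 0, "dy": 0, "dz": 0, "rx": 0, "ry": 0, "rz": 0},
    {"dx": 0, "dy": 0, "dz": 0, "rx": 0, "ry": 0, "rz": 0},
    {"dx": 0, "dy": 0, "dz": 0, "rx": 0, "ry": 0, "rz": 0},
    {"dx": 0, "dy": 0, "dz": 0, "rx": 0, "ry": 0, "rz": 0},
    {"dx": 0, "dy": 0, "dz": 0, "rx": 0, "ry": 0, "rz": 0},
    {"dx": 0, "dy": 0, "dz": 0, "rx": 0, "ry": 0, "rz": 0},
  ],
  claw=30,
)

```text
t: 7.9
tcp_pos: [0.3646, 0.2586, 0.0055]
tool_rot: [0.079, 0.997, 0.0, 0.001]
force: [-0.9, -0.5, 13.0]
finger_gap: 0.411
gripper_force: 25.8
```

The gap is unchanged with more upward force, so the tips are touching the pad and the grip was already on the flank. I'll regrip about 7 mm higher so the tips are clear.

Call:
move_arm(
  targets=[
    {"dx": 0, "dy": 0, "dz": 0, "rx": 0, "ry": 0, "rz": 0},
    {"dx": 0, "dy": 0, "dz": 0, "rx": 0, "ry": 0, "rz": 0},
    {"dx": 0, "dy": 0, "dz": 0, "rx": 0, "ry": 0, "rz": 0},
    {"dx": 0, "dy": 0, "dz": 0.1, "rx": 0, "ry": 0, "rz": 0},
    {"dx": 0, "dy": 0, "dz": 0.1, "rx": 0, "ry": 0, "rz": 0},
    {"dx": 0, "dy": 0, "dz": 0.08, "rx": 0, "ry": 0, "rz": 0},
    {"dx": 0, "dy": 0, "dz": 0, "rx": 0, "ry": 0, "rz": 0},
    {"dx": 0, "dy": 0, "dz": 0, "rx": 0, "ry": 0, "rz": 0},
    {"dx": 0, "dy": 0, "dz": 0, "rx": 0, "ry": 0, "rz": 0},
    {"dx": 0, "dy": 0, "dz": 0, "rx": 0, "ry": 0, "rz": 0},
  ],
  claw=55,
)

```text
t: 9.15
tcp_pos: [0.3643, 0.2585, 0.0113]
tool_rot: [0.079, 0.997, -0.0, -0.0]
force: [0.3, 0.3, 0.6]
finger_gap: 0.549
gripper_force: 0.0
```

Call:
move_arm(
  targets=[
    {"dx": 0, "dy": 0, "dz": 0, "rx": 0, "ry": 0, "rz": 0},
    {"dx": 0, "dy": 0, "dz": 0, "rx": 0, "ry": 0, "rz": 0},
    {"dx": 0, "dy": 0, "dz": 0, "rx": 0, "ry": 0, "rz": 0},
    {"dx": 0, "dy": 0, "dz": 0, "rx": 0, "ry": 0, "rz": 0},
    {"dx": 0, "dy": 0, "dz": 0, "rx": 0, "ry": 0, "rz": 0},
    {"dx": 0, "dy": 0, "dz": 0, "rx": 0, "ry": 0, "rz": 0},
    {"dx": 0, "dy": 0, "dz": 0, "rx": 0, "ry": 0, "rz": 0},
    {"dx": 0, "dy": 0, "dz": 0, "rx": 0, "ry": 0, "rz": 0},
    {"dx": 0, "dy": 0, "dz": 0, "rx": 0, "ry": 0, "rz": 0},
    {"dx": 0, "dy": 0, "dz": 0, "rx": 0, "ry": 0, "rz": 0},
  ],
  claw=30,
)

```text
t: 10.4
tcp_pos: [0.3644, 0.2587, 0.0116]
tool_rot: [0.079, 0.997, 0.0, 0.0]
force: [-0.6, 1.0, 4.7]
finger_gap: 0.39
gripper_force: 22.3
```

Call:
move_arm(
  targets=[
    {"dx": 0, "dy": 0, "dz": 0, "rx": 0, "ry": 0, "rz": 0},
    {"dx": 0, "dy": 0, "dz": 0, "rx": 0, "ry": 0, "rz": 0},
    {"dx": 0, "dy": 0, "dz": 0, "rx": 0, "ry": 0, "rz": 0},
    {"dx": 0, "dy": 0, "dz": -0.07, "rx": 0, "ry": 0, "rz": 0},
    {"dx": 0, "dy": 0, "dz": -0.06, "rx": 0, "ry": 0, "rz": 0},
    {"dx": 0, "dy": 0, "dz": 0, "rx": 0, "ry": 0, "rz": 0},
    {"dx": 0, "dy": 0, "dz": 0, "rx": 0, "ry": 0, "rz": 0},
    {"dx": 0, "dy": 0, "dz": 0, "rx": 0, "ry": 0, "rz": 0},
    {"dx": 0, "dy": 0, "dz": 0, "rx": 0, "ry": 0, "rz": 0},
    {"dx": 0, "dy": 0, "dz": 0, "rx": 0, "ry": 0, "rz": 0},
  ],
  claw=50,
)

```text
t: 11.65
tcp_pos: [0.3644, 0.2586, 0.0081]
tool_rot: [0.079, 0.997, 0.0, 0.0]
force: [0.7, -0.5, -0.4]
finger_gap: 0.498
gripper_force: 0.0
```

Call:
move_arm(
  targets=[
    {"dx": 0, "dy": 0, "dz": 0, "rx": 0, "ry": 0, "rz": 0},
    {"dx": 0, "dy": 0, "dz": 0, "rx": 0, "ry": 0, "rz": 0},
    {"dx": 0, "dy": 0, "dz": 0, "rx": 0, "ry": 0, "rz": 0},
    {"dx": 0, "dy": 0, "dz": 0, "rx": 0, "ry": 0, "rz": 0},
    {"dx": 0, "dy": 0, "dz": 0, "rx": 0, "ry": 0, "rz": 0},
    {"dx": 0, "dy": 0, "dz": 0, "rx": 0, "ry": 0, "rz": 0},
    {"dx": 0, "dy": 0, "dz": 0.1, "rx": 0, "ry": 0, "rz": 0},
    {"dx": 0, "dy": 0, "dz": 0.2, "rx": 0, "ry": 0, "rz": 0},
    {"dx": 0, "dy": 0, "dz": 0.3, "rx": 0, "ry": 0, "rz": 0},
    {"dx": 0, "dy": 0, "dz": 0, "rx": 0, "ry": 0, "rz": 0},
  ],
  claw=30,
)

```text
t: 12.9
tcp_pos: [0.3647, 0.2587, 0.0237]
tool_rot: [0.079, 0.997, 0.0, 0.001]
force: [0.3, -0.4, -0.3]
finger_gap: 0.409
gripper_force: 25.0
```

Call:
move_arm(
  targets=[
    {"dx": 0, "dy": 0, "dz": 0.7, "rx": 0, "ry": 0, "rz": 0},
    {"dx": 0, "dy": 0, "dz": 1, "rx": 0, "ry": 0, "rz": 0},
    {"dx": 0, "dy": 0, "dz": 1, "rx": 0, "ry": 0, "rz": 0},
    {"dx": 0, "dy": 0, "dz": 1, "rx": 0, "ry": 0, "rz": 0},
    {"dx": 0, "dy": 0, "dz": 1, "rx": 0, "ry": 0, "rz": 0},
    {"dx": 0, "dy": 0, "dz": 1, "rx": 0, "ry": 0, "rz": 0},
    {"dx": 0.6, "dy": -0.8, "dz": 0.9, "rx": 0, "ry": 0, "rz": 0},
    {"dx": 0.6, "dy": -0.8, "dz": 0.9, "rx": 0, "ry": 0, "rz": 0},
    {"dx": 0.6, "dy": -0.8, "dz": 0.9, "rx": 0, "ry": 0, "rz": 0},
    {"dx": 0.6, "dy": -0.8, "dz": 0.7, "rx": 0, "ry": 0, "rz": 0},
  ],
)

```text
t: 14.15
tcp_pos: [0.4245, 0.1779, 0.2514]
tool_rot: [0.079, 0.997, 0.0, 0.0]
force: [-0.3, 0.3, -0.3]
finger_gap: 0.403
gripper_force: 25.1
```

Call:
move_arm(
  targets=[
    {"dx": 0.68, "dy": -0.84, "dz": 0, "rx": 0, "ry": 0, "rz": 0},
    {"dx": 0.68, "dy": -0.84, "dz": 0, "rx": 0, "ry": 0, "rz": 0},
    {"dx": 0.68, "dy": -0.84, "dz": 0, "rx": 0, "ry": 0, "rz": 0},
    {"dx": 0.68, "dy": -0.84, "dz": 0, "rx": 0, "ry": 0, "rz": 0},
    {"dx": 0.68, "dy": -0.84, "dz": 0, "rx": 0, "ry": 0, "rz": 0},
    {"dx": 0.68, "dy": -0.84, "dz": 0, "rx": 0, "ry": 0, "rz": 0},
    {"dx": 0, "dy": 0, "dz": -0.6, "rx": 0, "ry": 0, "rz": 0},
    {"dx": 0, "dy": 0, "dz": -1, "rx": 0, "ry": 0, "rz": 0},
    {"dx": 0, "dy": 0, "dz": -1, "rx": 0, "ry": 0, "rz": 0},
    {"dx": 0, "dy": 0, "dz": -0.6, "rx": 0, "ry": 0, "rz": 0},
  ],
)

```text
t: 15.4
tcp_pos: [0.5241, 0.0535, 0.1686]
tool_rot: [0.078, 0.997, 0.0, -0.002]
force: [0.5, -0.4, -1.0]
finger_gap: 0.408
gripper_force: 25.1
```

Call:
move_arm(
  targets=[
    {"dx": 0, "dy": 0, "dz": -0.6, "rx": 0, "ry": 0, "rz": 0},
    {"dx": 0, "dy": 0, "dz": -0.8, "rx": 0, "ry": 0, "rz": 0},
    {"dx": 0, "dy": 0, "dz": -0.8, "rx": 0, "ry": 0, "rz": 0},
    {"dx": 0, "dy": 0, "dz": -0.8, "rx": 0, "ry": 0, "rz": 0},
    {"dx": 0, "dy": 0, "dz": -0.6, "rx": 0, "ry": 0, "rz": 0},
    {"dx": 0, "dy": 0, "dz": -0.4, "rx": 0, "ry": 0, "rz": 0},
    {"dx": 0, "dy": 0, "dz": -0.4, "rx": 0, "ry": 0, "rz": 0},
    {"dx": 0, "dy": 0, "dz": -0.15, "rx": 0, "ry": 0, "rz": 0},
    {"dx": 0, "dy": 0, "dz": 0, "rx": 0, "ry": 0, "rz": 0},
    {"dx": 0, "dy": 0, "dz": 0, "rx": 0, "ry": 0, "rz": 0},
  ],
)

```text
t: 16.65
tcp_pos: [0.5267, 0.0525, 0.0572]
tool_rot: [0.079, 0.997, -0.0, 0.0]
force: [0.2, -0.0, 0.9]
finger_gap: 0.404
gripper_force: 25.1
```

Run:
```python
from h import *
from station import sensors
s=sensors.sense();print(s["q"].round(3),s["tcp_pos"].round(4))
b=cams.snapshot("scene")[:,:,::-1];a=cams.snapshot("top")[:,:,::-1]
A=cv2.resize(a[150:205,270:325],(400,400),interpolation=cv2.INTER_CUBIC);B=cv2.resize(b[190:245,275:330],(400,400),interpolation=cv2.INTER_CUBIC)
cv2.imwrite("pics/p1.png",np.hstack([A,B]))
```

```text
[-0.112  0.675  1.807 -0.     0.659 -1.525] [0.5267 0.0525 0.0572]
```

View pics/p1.png

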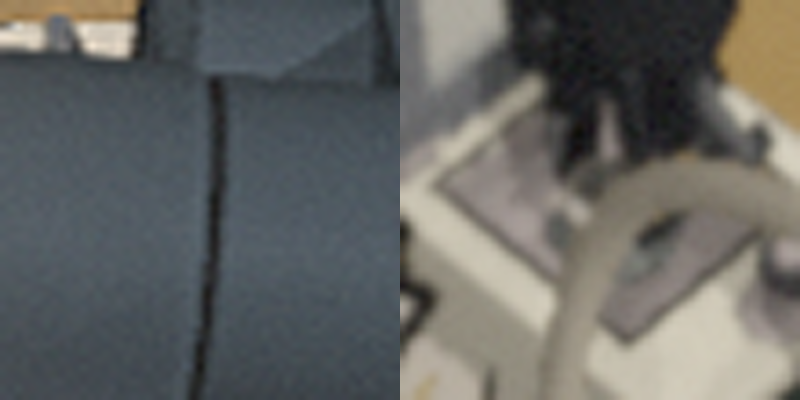

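The scene panel shows the gripper in the well with the watch just above the seat at (600,190), near the centre. Lowering slowly.

Call:
move_arm(
  targets=[
    {"dx": 0.03, "dy": -0.02, "dz": -0.1, "rx": 0, "ry": 0, "rz": 0},
    {"dx": 0, "dy": 0, "dz": -0.08, "rx": 0, "ry": 0, "rz": 0},
    {"dx": 0, "dy": 0, "dz": -0.03, "rx": 0, "ry": 0, "rz": 0},
    {"dx": 0, "dy": 0, "dz": -0.02, "rx": 0, "ry": 0, "rz": 0},
    {"dx": 0, "dy": 0, "dz": -0.02, "rx": 0, "ry": 0, "rz": 0},
    {"dx": 0, "dy": 0, "dz": -0.02, "rx": 0, "ry": 0, "rz": 0},
    {"dx": 0, "dy": 0, "dz": -0.01, "rx": 0, "ry": 0, "rz": 0},
    {"dx": 0, "dy": 0, "dz": 0, "rx": 0, "ry": 0, "rz": 0},
    {"dx": 0, "dy": 0, "dz": 0, "rx": 0, "ry": 0, "rz": 0},
    {"dx": 0, "dy": 0, "dz": 0, "rx": 0, "ry": 0, "rz": 0},
  ],
)

```text
t: 18.0
tcp_pos: [0.5271, 0.052, 0.0501]
tool_rot: [0.079, 0.997, -0.0, 0.0]
force: [-1.1, -0.3, 6.1]
finger_gap: 0.407
gripper_force: 25.5
```

Call:
move_arm(
  targets=[
    {"dx": 0, "dy": 0, "dz": 0, "rx": 0, "ry": 0, "rz": 0},
    {"dx": 0, "dy": 0, "dz": 0, "rx": 0, "ry": 0, "rz": 0},
    {"dx": 0, "dy": 0, "dz": 0, "rx": 0, "ry": 0, "rz": 0},
    {"dx": 0, "dy": 0, "dz": 0, "rx": 0, "ry": 0, "rz": 0},
    {"dx": 0, "dy": 0, "dz": 0.1, "rx": 0, "ry": 0, "rz": 0},
    {"dx": 0, "dy": 0, "dz": 0.3, "rx": 0, "ry": 0, "rz": 0},
    {"dx": 0, "dy": 0, "dz": 0.6, "rx": 0, "ry": 0, "rz": 0},
    {"dx": 0, "dy": 0, "dz": 1, "rx": 0, "ry": 0, "rz": 0},
    {"dx": 0, "dy": 0, "dz": 1, "rx": 0, "ry": 0, "rz": 0},
    {"dx": 0, "dy": 0, "dz": 1, "rx": 0, "ry": 0, "rz": 0},
  ],
  claw=52,
)

```text
t: 19.25
tcp_pos: [0.5272, 0.0521, 0.1518]
tool_rot: [0.079, 0.997, -0.0, 0.001]
force: [0.5, -1.0, 0.9]
finger_gap: 0.521
gripper_force: 0.0
```

Call:
move_arm(
  targets=[
    {"dx": 0, "dy": 0, "dz": 1, "rx": 0, "ry": 0, "rz": 0},
    {"dx": 0, "dy": 0, "dz": 1, "rx": 0, "ry": 0, "rz": 0},
    {"dx": 0, "dy": 0, "dz": 1, "rx": 0, "ry": 0, "rz": 0},
    {"dx": 0, "dy": 0, "dz": 1, "rx": 0, "ry": 0, "rz": 0},
    {"dx": -0.42, "dy": 1, "dz": 0, "rx": 0, "ry": 0, "rz": 0},
    {"dx": -0.42, "dy": 1, "dz": 0, "rx": 0, "ry": 0, "rz": 0},
    {"dx": -0.42, "dy": 1, "dz": 0, "rx": 0, "ry": 0, "rz": 0},
    {"dx": -0.42, "dy": 1, "dz": 0, "rx": 0, "ry": 0, "rz": 0},
    {"dx": -0.42, "dy": 1, "dz": 0, "rx": 0, "ry": 0, "rz": 0},
    {"dx": 0, "dy": 0, "dz": 0, "rx": 0, "ry": 0, "rz": 0},
  ],
  claw=0,
)

```text
t: 20.5
tcp_pos: [0.4735, 0.1783, 0.2508]
tool_rot: [0.077, 0.997, 0.0, 0.0]
force: [0.7, -0.8, -0.3]
finger_gap: 0.001
gripper_force: 0.0
```

Run:
```python
from h import *
b=cams.snapshot("scene")[:,:,::-1].copy();a=cams.snapshot("top")[:,:,::-1].copy()
A=cv2.resize(a[150:205,270:325],(400,400),interpolation=cv2.INTER_CUBIC);B=cv2.resize(b[190:245,275:330],(400,400),interpolation=cv2.INTER_CUBIC)
cv2.imwrite("pics/p2.png",np.hstack([A,B]))
for n,o,k in(("top",(270,150),0),("scene",(275,190),400)):
  for z in(.048,.058):
    print(n,z,((proj(n,[.5275,.0515,z])[0]-o+.5)*400/55+[k,0]).round(1))
```

```text
top 0.048 [207.4 208.4]
top 0.058 [209.3 204.8]
scene 0.048 [612.5 222.5]
scene 0.058 [614.8 207.1]
```

View pics/p2.png

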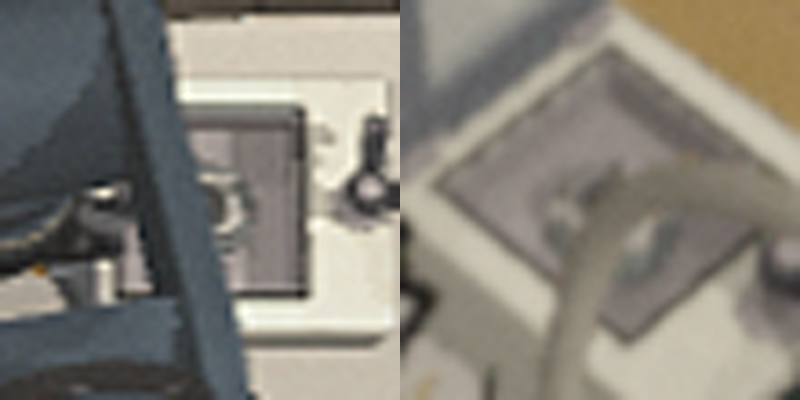

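The top panel shows the watch on the seat, partly hidden by the arm, with its dial's right edge at about (230,203). I'll swing aside and measure the dial centre numerically.

Call:
move_arm(
  targets=[
    {"dx": 0, "dy": 1, "dz": 0, "rx": 0, "ry": 0, "rz": 0},
    {"dx": 0, "dy": 1, "dz": 0, "rx": 0, "ry": 0, "rz": 0},
    {"dx": 0, "dy": 1, "dz": 0, "rx": 0, "ry": 0, "rz": 0},
    {"dx": 0, "dy": 1, "dz": 0, "rx": 0, "ry": 0, "rz": 0},
    {"dx": 0, "dy": 0, "dz": 0, "rx": 0, "ry": 0, "rz": 0},
    {"dx": 0, "dy": 0, "dz": 0, "rx": 0, "ry": 0, "rz": 0},
    {"dx": 0, "dy": 0, "dz": 0, "rx": 0, "ry": 0, "rz": 0},
    {"dx": 0, "dy": 0, "dz": 0, "rx": 0, "ry": 0, "rz": 0},
    {"dx": 0, "dy": 0, "dz": 0, "rx": 0, "ry": 0, "rz": 0},
    {"dx": 0, "dy": 0, "dz": 0, "rx": 0, "ry": 0, "rz": 0},
  ],
)

```text
t: 21.85
tcp_pos: [0.4746, 0.2769, 0.2498]
tool_rot: [0.079, 0.997, -0.0, 0.0]
force: [-0.1, -0.6, -0.0]
finger_gap: -0.0
gripper_force: 0.0
```

Run:
```python
from h import *
a=np.mean([cams.snapshot("top")[:,:,::-1].astype(float) for _ in range(3)],0).astype(np.uint8);cv2.imwrite("top1_raw.png",a)
a0=cv2.imread("top0_raw.png")
def cen(im,c):
    g=cv2.cvtColor(im,cv2.COLOR_BGR2GRAY).astype(float);x0,y0=int(c[0])-6,int(c[1])-6
    p=g[y0:y0+13,x0:x0+13];print(p.astype(int))
    t=90;w=np.clip(t-p,0,None);Y,X=np.mgrid[y0:y0+13,x0:x0+13]
    m=(X-c[0])**2+(Y-c[1])**2<5.2**2;w=w*m
    return (w*X).sum()/w.sum(),(w*Y).sum()/w.sum()
c0=cen(a0,(247.3,222));print(c0,onz("top",c0,.0165))
e=proj("top",[.5275,.0515,.0575])[0];c1=cen(a,e);print(e,c1,onz("top",c1,.0575))
crop(a,270,150,50,45,12,"pics/p3.png")
```

```text
[[202 208 208 209 211 207 209 205 204 206 206 205 206]
 [203 213 214 197 166 187 201 211 208 211 209 207 204]
 [213 197 158 137 118 186 193 199 184 164 187 207 206]
 [213 200 155 141 126 142 105  95 123 191 169 153 209]
 [214 202 159 144 119  88  81  76  73  99 138 166 210]
 [202 152 146 131  82  96 112  91  75  90 161 213 208]
 [198 152 144 149  86 101 115  99  76  79 140 213 209]
 [200 155 137 134  84  81  84  85  87 102 154 196 191]
 [199 145 115 103  85  83  79  81  80 122 164 173 186]
 [195 156 136  94 138  88 104  78 103 162 198 187 196]
 [212 199 172 179 148 152 168 189 185 133 163 197 199]
 [208 194 156 178 189 175 175 142 170 197 195 198 205]
 [207 208 203 194 196 200 179 157 190 193 198 208 204]]
(np.float64(247.69832402234636), np.float64(222.268156424581)) [0.36199896 0.25486609 0.0165    ]
[[153 156 152 156 156 162 163 158 155 139 117 120 122]
 [159 160 158 160 133 106 122 131 150 143 114 120 123]
 [117 117 112 142 163 127 118 119 126 128 122 121 124]
 [110 120 109 135 203 199 190 182 173 175 143 112 124]
 [111  99 111 148 148 110 102 115 144 133  98  91 114]
 [104 116 135 114  92  80  73  71 102 126 109  92 116]
 [ 93 133 148  87  86 107  99  73  79 161 171  91  97]
 [ 92 128 147  81  92 115 107  86  80 152 175 105  90]
 [ 86 116 133  89  78  79  79  80  89 152 188 146 104]
 [100 108 129 120  83  71  76  77 108 183 196 136 105]
 [ 89  97 107 148 147  99  87 125 188 184 130 122 123]
 [114 120 153 171 180 162 182 167 120  90 116 116 119]
 [117 119 150 133 100 112 115 160 167 114 121 117 119]]
[298.27229888 177.68493361] (np.float64(297.9126213592233), np.float64(178.16504854368932)) [0.52562841 0.05299747 0.0575    ]
```

View pics/p3.png

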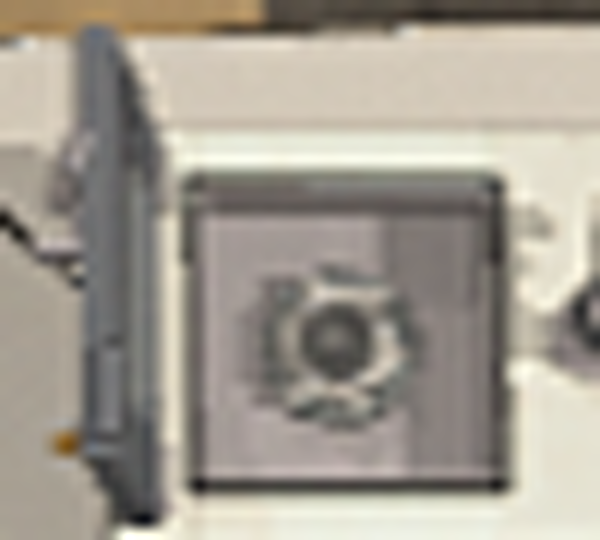

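The watch is centred: dial at (338,342) against about (339,341) expected over the seat. Now closing the lid by its left side bar.

Call:
move_arm(
  targets=[
    {"dx": 0, "dy": -0.78, "dz": -0.5, "rx": 0, "ry": 0, "rz": 0},
    {"dx": 0, "dy": -0.78, "dz": -0.5, "rx": 0, "ry": 0, "rz": 0},
    {"dx": 0, "dy": -0.78, "dz": -0.5, "rx": 0, "ry": 0, "rz": 0},
    {"dx": 0, "dy": -0.78, "dz": -0.5, "rx": 0, "ry": 0, "rz": 0},
    {"dx": 0, "dy": -0.78, "dz": -0.5, "rx": 0, "ry": 0, "rz": 0},
    {"dx": 0, "dy": -0.78, "dz": 0, "rx": 0, "ry": 0, "rz": 0},
    {"dx": 0, "dy": -0.3, "dz": 0, "rx": 0, "ry": 0, "rz": 0},
    {"dx": 0, "dy": -0.3, "dz": 0, "rx": 0, "ry": 0, "rz": 0},
    {"dx": 0, "dy": -0.3, "dz": 0, "rx": 0, "ry": 0, "rz": 0},
    {"dx": 0, "dy": -0.3, "dz": 0, "rx": 0, "ry": 0, "rz": 0},
  ],
)

```text
t: 23.25
tcp_pos: [0.4746, 0.1299, 0.1875]
tool_rot: [0.078, 0.997, 0.0, 0.0]
force: [-0.8, 0.8, 0.7]
finger_gap: 0.001
gripper_force: 0.7
```

Call:
move_arm(
  targets=[
    {"dx": 0, "dy": -0.57, "dz": -0.08, "rx": 0, "ry": 0, "rz": 0},
    {"dx": 0, "dy": -0.57, "dz": -0.08, "rx": 0, "ry": 0, "rz": 0},
    {"dx": 0, "dy": -0.53, "dz": -0.22, "rx": 0, "ry": 0, "rz": 0},
    {"dx": 0, "dy": -0.53, "dz": -0.22, "rx": 0, "ry": 0, "rz": 0},
    {"dx": 0, "dy": -0.46, "dz": -0.34, "rx": 0, "ry": 0, "rz": 0},
    {"dx": 0, "dy": -0.46, "dz": -0.34, "rx": 0, "ry": 0, "rz": 0},
    {"dx": 0, "dy": 0, "dz": 0, "rx": 0, "ry": 0, "rz": 0},
    {"dx": 0, "dy": 0, "dz": 0, "rx": 0, "ry": 0, "rz": 0},
    {"dx": 0, "dy": 0, "dz": 0, "rx": 0, "ry": 0, "rz": 0},
    {"dx": 0, "dy": 0, "dz": 0, "rx": 0, "ry": 0, "rz": 0},
  ],
)

```text
t: 24.5
tcp_pos: [0.4748, 0.0524, 0.1555]
tool_rot: [0.078, 0.997, -0.0, 0.0]
force: [-0.1, 0.9, 0.1]
finger_gap: 0.002
gripper_force: 0.0
```

Call:
move_arm(
  targets=[
    {"dx": 0, "dy": -0.36, "dz": -0.45, "rx": 0, "ry": 0, "rz": 0},
    {"dx": 0, "dy": -0.36, "dz": -0.45, "rx": 0, "ry": 0, "rz": 0},
    {"dx": 0, "dy": -0.24, "dz": -0.52, "rx": 0, "ry": 0, "rz": 0},
    {"dx": 0, "dy": -0.24, "dz": -0.52, "rx": 0, "ry": 0, "rz": 0},
    {"dx": 0, "dy": -0.04, "dz": -0.25, "rx": 0, "ry": 0, "rz": 0},
    {"dx": 0, "dy": -0.04, "dz": -0.25, "rx": 0, "ry": 0, "rz": 0},
    {"dx": 0, "dy": -0.04, "dz": -0.2, "rx": 0, "ry": 0, "rz": 0},
    {"dx": 0, "dy": -0.04, "dz": -0.2, "rx": 0, "ry": 0, "rz": 0},
    {"dx": 0, "dy": 0, "dz": 0, "rx": 0, "ry": 0, "rz": 0},
    {"dx": 0, "dy": 0, "dz": 0, "rx": 0, "ry": 0, "rz": 0},
  ],
)

```text
t: 25.75
tcp_pos: [0.4747, 0.0181, 0.0845]
tool_rot: [0.079, 0.997, -0.0, 0.0]
force: [0.8, 0.0, 0.2]
finger_gap: 0.001
gripper_force: 0.0
```

Call:
move_arm(
  targets=[
    {"dx": 0, "dy": 0, "dz": -0.06, "rx": 0, "ry": 0, "rz": 0},
    {"dx": 0, "dy": 0, "dz": -0.06, "rx": 0, "ry": 0, "rz": 0},
    {"dx": 0, "dy": 0, "dz": -0.06, "rx": 0, "ry": 0, "rz": 0},
    {"dx": 0, "dy": 0, "dz": -0.06, "rx": 0, "ry": 0, "rz": 0},
    {"dx": 0, "dy": 0, "dz": -0.04, "rx": 0, "ry": 0, "rz": 0},
    {"dx": 0, "dy": 0, "dz": -0.04, "rx": 0, "ry": 0, "rz": 0},
    {"dx": 0, "dy": 0, "dz": 0, "rx": 0, "ry": 0, "rz": 0},
    {"dx": 0, "dy": 0, "dz": 0, "rx": 0, "ry": 0, "rz": 0},
    {"dx": 0, "dy": 0, "dz": 0, "rx": 0, "ry": 0, "rz": 0},
    {"dx": 0, "dy": 0, "dz": 0, "rx": 0, "ry": 0, "rz": 0},
  ],
)

```text
t: 27.0
tcp_pos: [0.4747, 0.018, 0.0788]
tool_rot: [0.079, 0.997, -0.0, 0.001]
force: [-4.5, 1.0, 23.5]
finger_gap: 0.002
gripper_force: 12.3
```

Run:
```python
from h import *
a=cams.snapshot("scene")[:,:,::-1];cv2.imwrite("s2.png",a);t=cams.snapshot("top")[:,:,::-1];cv2.imwrite("t2.png",t)
b=cv2.imread("scene0_raw.png")
# lid colour where it stood (open) / where it should lie (shut): right bar, tester y=-0.053
c=np.array([.5275,.0515]);th=1.54;R=np.array([[np.cos(th),-np.sin(th)],[np.sin(th),np.cos(th)]])
W=lambda x,y,z:np.r_[c+R@np.array([x,y]),z]
for nm,P in(("open bar",W(.075,-.053,.16)),("open bar2",W(.075,.02,.2)),("shut R bar",W(.02,-.053,.079)),("shut R bar2",W(-.04,-.053,.079)),("shut back bar",W(.045,-.02,.079))):
  for n,x,y in(("scene",b,a),("top",cv2.imread("top1_raw.png"),t)):
    u=proj(n,P)[0].round().astype(int);print(nm,n,u,x[u[1],u[0]],y[u[1],u[0]])
```

```text
open bar scene [300 170] [95 92 93] [73 72 59]
open bar top [280 158] [68 69 69] [181 198 208]
open bar2 scene [283 173] [89 87 89] [ 91 139 166]
open bar2 top [281 175] [125 129 128] [94 85 77]
shut R bar scene [312 199] [172 188 194] [89 91 92]
shut R bar top [293 163] [222 241 242] [124 121 123]
shut R bar2 scene [328 211] [174 189 196] [123 122 122]
shut R bar2 top [309 163] [225 243 242] [75 70 65]
shut back bar scene [298 201] [107 113 119] [33 30 30]
shut back bar top [287 171] [153 159 169] [93 83 77]
```

The lid is shut: 23 N at z = 0.0788, and the lid colour shows in the shut position. Next, up and over to the knob with the fingers turned tangential.

Call:
move_arm(
  targets=[
    {"dx": 0, "dy": 0, "dz": 0.7, "rx": 0, "ry": 0, "rz": 0},
    {"dx": 0, "dy": 0, "dz": 1, "rx": 0, "ry": 0, "rz": -0.35},
    {"dx": 0, "dy": 0, "dz": 1, "rx": 0, "ry": 0, "rz": -0.35},
    {"dx": 0, "dy": 0, "dz": 1, "rx": 0, "ry": 0, "rz": -0.35},
    {"dx": 0.24, "dy": -0.7, "dz": 1, "rx": 0, "ry": 0, "rz": -0.35},
    {"dx": 0.24, "dy": -0.7, "dz": 0, "rx": 0, "ry": 0, "rz": -0.35},
    {"dx": 0.24, "dy": -0.7, "dz": 0, "rx": 0, "ry": 0, "rz": -0.35},
    {"dx": 0.24, "dy": -0.7, "dz": 0, "rx": 0, "ry": 0, "rz": -0.35},
    {"dx": 0.24, "dy": -0.7, "dz": 0, "rx": 0, "ry": 0, "rz": -0.35},
    {"dx": 0.24, "dy": -0.7, "dz": 0, "rx": 0, "ry": 0, "rz": -0.35},
  ],
  claw=34,
)

```text
t: 28.35
tcp_pos: [0.5105, -0.0874, 0.1936]
tool_rot: [0.787, 0.617, -0.0, -0.0]
force: [0.2, -1.1, -0.7]
finger_gap: 0.344
gripper_force: 0.0
```

Run:
```python
from h import *
from station import sensors
s=sensors.sense();q=s["tool_rot"];print(s["tcp_pos"].round(4),s["q"].round(3),"yawY",np.degrees(2*np.arctan2(q[1],q[0]))-90)
# refine knob from the earlier pictures: darkest blob near its predicted place
for n,f in(("top","top1_raw.png"),("scene","scene0_raw.png")):
    g=cv2.cvtColor(cv2.imread(f),cv2.COLOR_BGR2GRAY);u=proj(n,[.511,-.087,.145])[0].round().astype(int);print(n,u);print(g[u[1]-5:u[1]+8,u[0]-7:u[0]+8])
```

```text
[ 0.5105 -0.0874  0.1936] [-0.386  0.437  1.739  0.     0.966 -0.144] yawY -13.873859016654094
top [338 176]
[[205 204 204 205 204 205 205 204 206 206 206 210 153 159 162]
 [206 206 204 205 202 206 206 207 206 206 207 210 151 158 161]
 [205 203 204 204 204 209 217 221 217 210 206 206 197 155 156]
 [211 209 207 206 213 225 114  86  98 221 210 207 207 202 151]
 [172 216 224 223 233 126  36  15  17 130 216 206 206 207 198]
 [ 74  91 117 125 109  43  29  28  15  54 216 206 204 203 206]
 [ 52  53  59  42  27  23  29  25   5 152 215 206 204 204 204]
 [ 56  59  60  31  25  23  18   5  90 211 211 205 205 203 204]
 [ 66  35  32  23  13   7   2 155 208 213 206 205 204 205 204]
 [213 214 217 172 157 102 104 210 214 206 206 204 203 203 207]
 [209 211 212 209 212 207 206 211 206 205 204 204 203 203 205]
 [205 206 205 208 207 207 206 208 203 206 203 203 204 205 206]
 [204 204 206 204 204 205 206 205 203 205 205 204 204 205 207]]
scene [344 232]
[[122 117 119 121 133 134 136 142 143 142 140 144 150 158 163]
 [152 131 116 119 123 129 134 136 141 140 140 143 142 144 154]
 [172 155 128 117 115 120 127 134 136 140 141 140 140 139 145]
 [168 168 152 133 118 113 117 123 131 135 138 138 142 140 143]
 [144 155 151 138 124 109 111 117 123 130 131 137 138 144 144]
 [104 127 138 139 129 103  98 104 114 123 125 132 136 141 143]
 [ 69  95 122 137 130  99  75  82  96 110 118 125 132 136 139]
 [ 55  67  92 117 113  76  40  44  75  95 109 117 123 129 134]
 [ 48  55  65  77  70  47  17  24  45  75 100 108 115 122 125]
 [ 48  50  52  51  36  26  14  11  20  60 101 123 117 112 117]
 [ 51  51  52  42  29  12  14  10  28  65 121 148 140 125 116]
 [ 68  52  50  43  24   7  19  19  36  84 132 160 161 154 139]
 [103  64  46  23  12   9  17  14  50 103 144 163 165 166 158]]
```

Call:
move_arm(
  targets=[
    {"dx": 0, "dy": 0, "dz": -0.8, "rx": 0, "ry": 0, "rz": 0},
    {"dx": 0, "dy": 0, "dz": -0.8, "rx": 0, "ry": 0, "rz": 0},
    {"dx": 0, "dy": 0, "dz": -0.2, "rx": 0, "ry": 0, "rz": 0},
    {"dx": 0, "dy": 0, "dz": -0.2, "rx": 0, "ry": 0, "rz": 0},
    {"dx": 0, "dy": 0, "dz": -0.1, "rx": 0, "ry": 0, "rz": 0},
    {"dx": 0, "dy": 0, "dz": -0.1, "rx": 0, "ry": 0, "rz": 0},
    {"dx": 0, "dy": 0, "dz": -0.1, "rx": 0, "ry": 0, "rz": 0},
    {"dx": 0, "dy": 0, "dz": 0, "rx": 0, "ry": 0, "rz": 0},
    {"dx": 0, "dy": 0, "dz": 0, "rx": 0, "ry": 0, "rz": 0},
    {"dx": 0, "dy": 0, "dz": 0, "rx": 0, "ry": 0, "rz": 0},
  ],
)

```text
t: 29.6
tcp_pos: [0.5107, -0.087, 0.1364]
tool_rot: [0.785, 0.619, 0.0, 0.0]
force: [0.0, -0.5, -0.2]
finger_gap: 0.343
gripper_force: 0.0
```

Run:
```python
import numpy as np
p=np.array([.525,-.0285]);f=lambda A:p+.06*np.array([np.cos(1.54+np.pi+A),np.sin(1.54+np.pi+A)])
A=np.r_[np.arange(-.21,1.0,.1),np.arange(1.04,1.8,.05)]
for a,b in zip(A,A[1:]): print(round(a,2),round(b,2),f(b).round(4),((f(b)-f(a))/.025).round(3),round((b-a)/.5236,3))
```

```text
-0.21 -0.11 [ 0.5166 -0.0879] [ 0.236 -0.045] 0.191
-0.11 -0.01 [ 0.5226 -0.0885] [ 0.239 -0.022] 0.191
-0.01 0.09 [ 0.5286 -0.0884] [0.24  0.002] 0.191
0.09 0.19 [ 0.5345 -0.0877] [0.238 0.026] 0.191
0.19 0.29 [ 0.5404 -0.0865] [0.235 0.05 ] 0.191
0.29 0.39 [ 0.5461 -0.0847] [0.229 0.073] 0.191
0.39 0.49 [ 0.5516 -0.0823] [0.22  0.095] 0.191
0.49 0.59 [ 0.5568 -0.0794] [0.209 0.117] 0.191
0.59 0.69 [ 0.5617 -0.0759] [0.197 0.137] 0.191
0.69 0.79 [ 0.5663 -0.072 ] [0.182 0.156] 0.191
0.79 0.89 [ 0.5704 -0.0677] [0.166 0.174] 0.191
0.89 0.99 [ 0.5741 -0.063 ] [0.147 0.189] 0.191
0.99 1.04 [ 0.5758 -0.0605] [0.066 0.1  ] 0.095
1.04 1.09 [ 0.5773 -0.0579] [0.061 0.103] 0.095
1.09 1.14 [ 0.5787 -0.0552] [0.056 0.106] 0.095
1.14 1.19 [ 0.58   -0.0525] [0.051 0.109] 0.095
1.19 1.24 [ 0.5811 -0.0497] [0.045 0.111] 0.095
1.24 1.29 [ 0.5821 -0.0469] [0.04  0.113] 0.095
1.29 1.34 [ 0.583 -0.044] [0.034 0.115] 0.095
1.34 1.39 [ 0.5837 -0.0411] [0.028 0.117] 0.095
1.39 1.44 [ 0.5842 -0.0382] [0.022 0.118] 0.095
1.44 1.49 [ 0.5846 -0.0352] [0.016 0.119] 0.095
1.49 1.54 [ 0.5849 -0.0322] [0.01 0.12] 0.095
1.54 1.59 [ 0.585  -0.0292] [0.004 0.12 ] 0.095
1.59 1.64 [ 0.585  -0.0262] [-0.002  0.12 ] 0.095
1.64 1.69 [ 0.5848 -0.0232] [-0.008  0.12 ] 0.095
1.69 1.74 [ 0.5844 -0.0202] [-0.014  0.119] 0.095
1.74 1.79 [ 0.5839 -0.0173] [-0.02   0.118] 0.095
```

Call:
move_arm(
  targets=[
    {"dx": 0, "dy": 0, "dz": -0.2, "rx": 0, "ry": 0, "rz": 0},
    {"dx": 0, "dy": 0, "dz": -0.2, "rx": 0, "ry": 0, "rz": 0},
    {"dx": 0, "dy": 0, "dz": -0.1, "rx": 0, "ry": 0, "rz": 0},
    {"dx": 0, "dy": 0, "dz": -0.1, "rx": 0, "ry": 0, "rz": 0},
    {"dx": 0, "dy": 0, "dz": 0, "rx": 0, "ry": 0, "rz": 0},
    {"dx": 0, "dy": 0, "dz": 0, "rx": 0, "ry": 0, "rz": 0},
    {"dx": 0, "dy": 0, "dz": 0, "rx": 0, "ry": 0, "rz": 0},
    {"dx": 0, "dy": 0, "dz": 0, "rx": 0, "ry": 0, "rz": 0},
    {"dx": 0, "dy": 0, "dz": 0, "rx": 0, "ry": 0, "rz": 0},
    {"dx": 0, "dy": 0, "dz": 0, "rx": 0, "ry": 0, "rz": 0},
  ],
  claw=28,
)

```text
t: 30.85
tcp_pos: [0.5106, -0.0869, 0.1213]
tool_rot: [0.785, 0.619, -0.0, -0.0]
force: [0.6, 0.1, 0.5]
finger_gap: 0.283
gripper_force: 0.0
```

Call:
move_arm(
  targets=[
    {"dx": 0.236, "dy": -0.045, "dz": 0, "rx": 0, "ry": 0, "rz": 0.191},
    {"dx": 0.239, "dy": -0.022, "dz": 0, "rx": 0, "ry": 0, "rz": 0.191},
    {"dx": 0.24, "dy": 0.002, "dz": 0, "rx": 0, "ry": 0, "rz": 0.191},
    {"dx": 0.238, "dy": 0.026, "dz": 0, "rx": 0, "ry": 0, "rz": 0.191},
    {"dx": 0.235, "dy": 0.05, "dz": 0, "rx": 0, "ry": 0, "rz": 0.191},
    {"dx": 0.229, "dy": 0.073, "dz": 0, "rx": 0, "ry": 0, "rz": 0.191},
    {"dx": 0, "dy": 0, "dz": 0, "rx": 0, "ry": 0, "rz": 0},
    {"dx": 0, "dy": 0, "dz": 0, "rx": 0, "ry": 0, "rz": 0},
    {"dx": 0, "dy": 0, "dz": 0, "rx": 0, "ry": 0, "rz": 0},
    {"dx": 0, "dy": 0, "dz": 0, "rx": 0, "ry": 0, "rz": 0},
  ],
)

```text
t: 32.1
tcp_pos: [0.5459, -0.0848, 0.1213]
tool_rot: [0.568, 0.823, 0.0, -0.0]
force: [-0.0, -1.5, -0.5]
finger_gap: 0.279
gripper_force: 0.0
```

Call:
move_arm(
  targets=[
    {"dx": 0.22, "dy": 0.095, "dz": 0, "rx": 0, "ry": 0, "rz": 0.191},
    {"dx": 0.209, "dy": 0.117, "dz": 0, "rx": 0, "ry": 0, "rz": 0.191},
    {"dx": 0.197, "dy": 0.137, "dz": 0, "rx": 0, "ry": 0, "rz": 0.191},
    {"dx": 0, "dy": 0, "dz": 0, "rx": 0, "ry": 0, "rz": 0},
    {"dx": 0, "dy": 0, "dz": 0, "rx": 0, "ry": 0, "rz": 0},
    {"dx": 0, "dy": 0, "dz": 0, "rx": 0, "ry": 0, "rz": 0},
    {"dx": 0, "dy": 0, "dz": 0, "rx": 0, "ry": 0, "rz": 0},
    {"dx": 0, "dy": 0, "dz": 0, "rx": 0, "ry": 0, "rz": 0},
    {"dx": 0, "dy": 0, "dz": 0, "rx": 0, "ry": 0, "rz": 0},
    {"dx": 0, "dy": 0, "dz": 0, "rx": 0, "ry": 0, "rz": 0},
  ],
)

```text
t: 33.35
tcp_pos: [0.5592, -0.0784, 0.1222]
tool_rot: [0.437, 0.899, -0.003, -0.002]
force: [-7.3, -7.4, 7.7]
finger_gap: 0.279
gripper_force: 5.2
```

Call:
move_arm(
  targets=[
    {"dx": 0, "dy": 0, "dz": 0.08, "rx": 0, "ry": 0, "rz": 0},
    {"dx": 0.182, "dy": 0.156, "dz": 0.05, "rx": 0, "ry": 0, "rz": 0.191},
    {"dx": 0.083, "dy": 0.087, "dz": 0.04, "rx": 0, "ry": 0, "rz": 0.095},
    {"dx": 0, "dy": 0, "dz": 0, "rx": 0, "ry": 0, "rz": 0},
    {"dx": 0, "dy": 0, "dz": 0, "rx": 0, "ry": 0, "rz": 0},
    {"dx": 0, "dy": 0, "dz": 0, "rx": 0, "ry": 0, "rz": 0},
    {"dx": 0, "dy": 0, "dz": 0, "rx": 0, "ry": 0, "rz": 0},
    {"dx": 0, "dy": 0, "dz": 0, "rx": 0, "ry": 0, "rz": 0},
    {"dx": 0, "dy": 0, "dz": 0, "rx": 0, "ry": 0, "rz": 0},
    {"dx": 0, "dy": 0, "dz": 0, "rx": 0, "ry": 0, "rz": 0},
  ],
)

```text
t: 34.6
tcp_pos: [0.5662, -0.0722, 0.1256]
tool_rot: [0.369, 0.929, -0.003, -0.002]
force: [-5.7, -7.6, 3.0]
finger_gap: 0.28
gripper_force: 4.5
```

Call:
move_arm(
  targets=[
    {"dx": 0.083, "dy": 0.087, "dz": 0.06, "rx": 0, "ry": 0, "rz": 0.095},
    {"dx": 0.075, "dy": 0.094, "dz": 0.05, "rx": 0, "ry": 0, "rz": 0.095},
    {"dx": 0.072, "dy": 0.095, "dz": 0.04, "rx": 0, "ry": 0, "rz": 0.095},
    {"dx": 0, "dy": 0, "dz": 0, "rx": 0, "ry": 0, "rz": 0},
    {"dx": 0, "dy": 0, "dz": 0, "rx": 0, "ry": 0, "rz": 0},
    {"dx": 0, "dy": 0, "dz": 0, "rx": 0, "ry": 0, "rz": 0},
    {"dx": 0, "dy": 0, "dz": 0, "rx": 0, "ry": 0, "rz": 0},
    {"dx": 0, "dy": 0, "dz": 0, "rx": 0, "ry": 0, "rz": 0},
    {"dx": 0, "dy": 0, "dz": 0, "rx": 0, "ry": 0, "rz": 0},
    {"dx": 0, "dy": 0, "dz": 0, "rx": 0, "ry": 0, "rz": 0},
  ],
)

```text
t: 35.85
tcp_pos: [0.5728, -0.0647, 0.1288]
tool_rot: [0.299, 0.954, -0.002, -0.001]
force: [-2.6, -4.9, -1.7]
finger_gap: 0.277
gripper_force: 2.7
```

Call:
move_arm(
  targets=[
    {"dx": 0.066, "dy": 0.1, "dz": 0, "rx": 0, "ry": 0, "rz": 0.095},
    {"dx": 0.03, "dy": 0.052, "dz": 0, "rx": 0, "ry": 0, "rz": 0.048},
    {"dx": 0, "dy": 0, "dz": 0, "rx": 0, "ry": 0, "rz": 0},
    {"dx": 0, "dy": 0, "dz": 0, "rx": 0, "ry": 0, "rz": 0},
    {"dx": 0, "dy": 0, "dz": 0, "rx": 0, "ry": 0, "rz": 0},
    {"dx": 0, "dy": 0, "dz": 0, "rx": 0, "ry": 0, "rz": 0},
    {"dx": 0, "dy": 0, "dz": 0, "rx": 0, "ry": 0, "rz": 0},
    {"dx": 0, "dy": 0, "dz": 0, "rx": 0, "ry": 0, "rz": 0},
    {"dx": 0, "dy": 0, "dz": 0, "rx": 0, "ry": 0, "rz": 0},
    {"dx": 0, "dy": 0, "dz": 0, "rx": 0, "ry": 0, "rz": 0},
  ],
)

```text
t: 37.1
tcp_pos: [0.5765, -0.0593, 0.1293]
tool_rot: [0.263, 0.965, -0.0, 0.0]
force: [-0.0, 0.6, 0.3]
finger_gap: 0.28
gripper_force: 0.0
```

Call:
move_arm(
  targets=[
    {"dx": 0.03, "dy": 0.052, "dz": 0, "rx": 0, "ry": 0, "rz": 0.048},
    {"dx": 0.028, "dy": 0.053, "dz": 0, "rx": 0, "ry": 0, "rz": 0.048},
    {"dx": 0, "dy": 0, "dz": 0, "rx": 0, "ry": 0, "rz": 0},
    {"dx": 0, "dy": 0, "dz": 0, "rx": 0, "ry": 0, "rz": 0},
    {"dx": 0, "dy": 0, "dz": 0, "rx": 0, "ry": 0, "rz": 0},
    {"dx": 0, "dy": 0, "dz": 0, "rx": 0, "ry": 0, "rz": 0},
    {"dx": 0, "dy": 0, "dz": 0, "rx": 0, "ry": 0, "rz": 0},
    {"dx": 0, "dy": 0, "dz": 0, "rx": 0, "ry": 0, "rz": 0},
    {"dx": 0, "dy": 0, "dz": 0, "rx": 0, "ry": 0, "rz": 0},
    {"dx": 0, "dy": 0, "dz": 0, "rx": 0, "ry": 0, "rz": 0},
  ],
)

```text
t: 38.35
tcp_pos: [0.5779, -0.0567, 0.1293]
tool_rot: [0.239, 0.971, 0.0, -0.0]
force: [0.0, -1.2, 0.2]
finger_gap: 0.276
gripper_force: 0.7
```

Run:
```python
from h import *
from station import sensors
s=sensors.sense();print(s["force"].round(2),s["ft_torque"].round(3),s["tcp_pos"].round(4))
p=np.array([.525,-.0285]);ims={n:cams.snapshot(n)[:,:,::-1].copy() for n in("top","scene")}
for n in ims: cv2.imwrite(f"{n}_3.png",ims[n])
# lever foot/hub visible? hub and foot pixels in scene at candidate angles (foot arm along lever -y)
for a in(.9,1.0,1.1,1.2,1.3,1.4):
    ph=1.54+a-np.pi/2;F=np.r_[p+.034*np.array([np.cos(ph),np.sin(ph)]),.108];K=np.r_[p+.06*np.array([np.cos(1.54+np.pi+a),np.sin(1.54+np.pi+a)]),.15]
    for n in ims:
        u=proj(n,F)[0].round(1);g=ims[n][int(round(u[1])),int(round(u[0]))];print(a,n,"foot",u,g,"knob",proj(n,K)[0].round(1))
```

```text
[ 0.03 -1.2   0.25] [-0.206  0.089  0.019] [ 0.5779 -0.0567  0.1293]
0.9 top foot [313.6 169.6] [97 88 79] knob [332.3 160.4]
0.9 scene foot [325.5 214. ] [111 121 129] knob [352.5 212.9]
1.0 top foot [313.1 170.3] [99 90 82] knob [331.  159.4]
1.0 scene foot [324.3 214.1] [115 131 141] knob [351.8 211.1]
1.1 top foot [312.7 171.1] [95 89 78] knob [329.5 158.7]
1.1 scene foot [323.1 214.4] [117 134 140] knob [351.  209.3]
1.2 top foot [312.3 171.9] [99 89 82] knob [328. 158.]
1.2 scene foot [321.9 214.7] [118 134 142] knob [350.  207.7]
1.3 top foot [312.1 172.7] [99 90 78] knob [326.5 157.5]
1.3 scene foot [320.9 215.1] [117 131 139] knob [348.7 206. ]
1.4 top foot [311.9 173.6] [96 89 81] knob [324.9 157.2]
1.4 scene foot [319.9 215.6] [112 126 134] knob [347.3 204.5]
```

Call:
move_arm(
  targets=[
    {"dx": 0.028, "dy": 0.053, "dz": 0, "rx": 0, "ry": 0, "rz": 0.048},
    {"dx": 0.026, "dy": 0.054, "dz": 0, "rx": 0, "ry": 0, "rz": 0.048},
    {"dx": 0.025, "dy": 0.054, "dz": 0, "rx": 0, "ry": 0, "rz": 0.048},
    {"dx": 0.023, "dy": 0.055, "dz": 0, "rx": 0, "ry": 0, "rz": 0.048},
    {"dx": 0, "dy": 0, "dz": 0, "rx": 0, "ry": 0, "rz": 0},
    {"dx": 0, "dy": 0, "dz": 0, "rx": 0, "ry": 0, "rz": 0},
    {"dx": 0, "dy": 0, "dz": 0, "rx": 0, "ry": 0, "rz": 0},
    {"dx": 0, "dy": 0, "dz": 0, "rx": 0, "ry": 0, "rz": 0},
    {"dx": 0, "dy": 0, "dz": 0, "rx": 0, "ry": 0, "rz": 0},
    {"dx": 0, "dy": 0, "dz": 0, "rx": 0, "ry": 0, "rz": 0},
  ],
)

```text
t: 39.7
tcp_pos: [0.5805, -0.0514, 0.1293]
tool_rot: [0.19, 0.982, 0.0, 0.0]
force: [-0.5, 0.2, 0.6]
finger_gap: 0.279
gripper_force: 0.0
```

Call:
move_arm(
  targets=[
    {"dx": 0.011, "dy": 0.028, "dz": 0, "rx": 0, "ry": 0, "rz": 0.024},
    {"dx": 0.011, "dy": 0.028, "dz": 0, "rx": 0, "ry": 0, "rz": 0.024},
    {"dx": 0.011, "dy": 0.028, "dz": 0, "rx": 0, "ry": 0, "rz": 0.024},
    {"dx": 0.01, "dy": 0.028, "dz": 0, "rx": 0, "ry": 0, "rz": 0.024},
    {"dx": 0, "dy": 0, "dz": 0, "rx": 0, "ry": 0, "rz": 0},
    {"dx": 0, "dy": 0, "dz": 0, "rx": 0, "ry": 0, "rz": 0},
    {"dx": 0, "dy": 0, "dz": 0, "rx": 0, "ry": 0, "rz": 0},
    {"dx": 0, "dy": 0, "dz": 0, "rx": 0, "ry": 0, "rz": 0},
    {"dx": 0, "dy": 0, "dz": 0, "rx": 0, "ry": 0, "rz": 0},
    {"dx": 0, "dy": 0, "dz": 0, "rx": 0, "ry": 0, "rz": 0},
  ],
)

```text
t: 40.95
tcp_pos: [0.5815, -0.0486, 0.1293]
tool_rot: [0.165, 0.986, -0.0, 0.0]
force: [0.1, -3.6, -0.2]
finger_gap: 0.281
gripper_force: 1.3
```

Run:
```python
from h import *
t=cams.snapshot("top")[:,:,::-1]
g=cv2.cvtColor(t,cv2.COLOR_BGR2GRAY);print(g[152:172:1,312:342:1])
```

```text
[[145  55  11  20  67  47  36  32  32  41  44  42  37  79  90  89  87  91
   89  57  64  60  51  38  39  34  35  41  35  38]
 [208 145  50  16  33  37  32  38  35  46  44  38  39  83  90  86  88  90
   68  48  43  34  32  38  65  34  37  41  41  41]
 [209 207 143  54  23  23  32  35  41  44  45  41  44  90  91  92  92  78
   45  30  37  38  38  63  58  53  49  53  52  52]
 [201 210 209 119   0  13  22  19  33  44  41  40  71  95  93  93  87  49
   36  32  41  37  44  51  45  54  54  53  55  60]
 [206 209 214 175  88  18   6  46  42  43  46  33  79  83  82  82  61  37
   36  39  44  45  48  50  45  56  56  55  55  57]
 [180 201 220 214 206 169 154 167  98  41  43  43  69  69  67  63  35  32
   46  41  45  46  45  48  45  55  52  53  57  55]
 [ 86 110 125 164 214 225 223 154  64  36  44  49  67  72  69  47  34  32
   56  38  45  46  49  48  50  54  49  55  55  61]
 [ 62  70  64  82 103 123 136  98  49  37  42  62  64  66  72  66  48  47
   66  48  45  49  47  51  50  55  52  53  59  62]
 [ 74  67  65  63  58  62  67  65  61  52  48  60  68  67  68  67  57  82
   68  42  47  44  46  50 
[... 700 characters left out ...]
 79  80  79  74  74  74
   77  84  37  24  54  71  70  66  63  61  59  60]
 [ 82  84  84  84  85  80  84  82  82  82  82  82  82  80  76  77  79  81
   77  89  48  19  54  75  73  71  73  68  69  67]
 [ 86  84  82  83  81  83  82  84  85  81  82  83  79  81  82  82  82  78
   81  85  48  28  54  77  76  75  71  69  70  73]
 [ 85  87  85  85  82  86  82  84  83  85  81  86  83  79  81  83  79  80
   84  85  47  22  50  77  76  74  76  73  72  73]
 [ 82  83  86  86  84  84  84  82  83  84  84  80  85  82  82  80  80  81
   86  87  33  26  51  81  81  75  78  75  79  72]
 [ 84  88  87  88  83  87  88  86  87  84  86  84  87  85  84  81  83  82
   86  94  39  22  62  81  80  79  78  78  80  74]]
```

Call:
move_arm(
  targets=[
    {"dx": 0.01, "dy": 0.028, "dz": 0, "rx": 0, "ry": 0, "rz": 0.024},
    {"dx": 0.01, "dy": 0.028, "dz": 0, "rx": 0, "ry": 0, "rz": 0.024},
    {"dx": 0, "dy": 0, "dz": 0, "rx": 0, "ry": 0, "rz": 0},
    {"dx": 0, "dy": 0, "dz": 0, "rx": 0, "ry": 0, "rz": 0},
    {"dx": 0, "dy": 0, "dz": 0, "rx": 0, "ry": 0, "rz": 0},
    {"dx": 0, "dy": 0, "dz": 0, "rx": 0, "ry": 0, "rz": 0},
    {"dx": 0, "dy": 0, "dz": 0, "rx": 0, "ry": 0, "rz": 0},
    {"dx": 0, "dy": 0, "dz": 0, "rx": 0, "ry": 0, "rz": 0},
    {"dx": 0, "dy": 0, "dz": 0, "rx": 0, "ry": 0, "rz": 0},
    {"dx": 0, "dy": 0, "dz": 0, "rx": 0, "ry": 0, "rz": 0},
  ],
)

```text
t: 42.25
tcp_pos: [0.5821, -0.0469, 0.1293]
tool_rot: [0.153, 0.988, 0.0, 0.0]
force: [-0.8, -3.0, 0.4]
finger_gap: 0.278
gripper_force: 1.6
```

Steady 3 N while advancing, so this is crest friction and not the wall. Continuing in small steps.

Call:
move_arm(
  targets=[
    {"dx": 0.009, "dy": 0.028, "dz": 0, "rx": 0, "ry": 0, "rz": 0.024},
    {"dx": 0.009, "dy": 0.029, "dz": 0, "rx": 0, "ry": 0, "rz": 0.024},
    {"dx": 0.008, "dy": 0.029, "dz": 0, "rx": 0, "ry": 0, "rz": 0.024},
    {"dx": 0, "dy": 0, "dz": 0, "rx": 0, "ry": 0, "rz": 0},
    {"dx": 0, "dy": 0, "dz": 0, "rx": 0, "ry": 0, "rz": 0},
    {"dx": 0, "dy": 0, "dz": 0, "rx": 0, "ry": 0, "rz": 0},
    {"dx": 0, "dy": 0, "dz": 0, "rx": 0, "ry": 0, "rz": 0},
    {"dx": 0, "dy": 0, "dz": 0, "rx": 0, "ry": 0, "rz": 0},
    {"dx": 0, "dy": 0, "dz": 0, "rx": 0, "ry": 0, "rz": 0},
    {"dx": 0, "dy": 0, "dz": 0, "rx": 0, "ry": 0, "rz": 0},
  ],
)

```text
t: 43.5
tcp_pos: [0.5827, -0.045, 0.1293]
tool_rot: [0.134, 0.991, 0.0, 0.0]
force: [-0.5, -3.1, 0.9]
finger_gap: 0.279
gripper_force: 1.9
```

Call:
move_arm(
  targets=[
    {"dx": 0.008, "dy": 0.029, "dz": 0, "rx": 0, "ry": 0, "rz": 0.024},
    {"dx": 0.008, "dy": 0.029, "dz": 0, "rx": 0, "ry": 0, "rz": 0.024},
    {"dx": 0.007, "dy": 0.029, "dz": 0, "rx": 0, "ry": 0, "rz": 0.024},
    {"dx": 0, "dy": 0, "dz": 0, "rx": 0, "ry": 0, "rz": 0},
    {"dx": 0, "dy": 0, "dz": 0, "rx": 0, "ry": 0, "rz": 0},
    {"dx": 0, "dy": 0, "dz": 0, "rx": 0, "ry": 0, "rz": 0},
    {"dx": 0, "dy": 0, "dz": 0, "rx": 0, "ry": 0, "rz": 0},
    {"dx": 0, "dy": 0, "dz": 0, "rx": 0, "ry": 0, "rz": 0},
    {"dx": 0, "dy": 0, "dz": 0, "rx": 0, "ry": 0, "rz": 0},
    {"dx": 0, "dy": 0, "dz": 0, "rx": 0, "ry": 0, "rz": 0},
  ],
)

```text
t: 44.75
tcp_pos: [0.5832, -0.043, 0.1293]
tool_rot: [0.115, 0.993, -0.0, -0.0]
force: [-0.7, -4.8, 1.3]
finger_gap: 0.281
gripper_force: 2.5
```

Call:
move_arm(
  targets=[
    {"dx": 0.007, "dy": 0.029, "dz": 0, "rx": 0, "ry": 0, "rz": 0.024},
    {"dx": 0.006, "dy": 0.029, "dz": 0, "rx": 0, "ry": 0, "rz": 0.024},
    {"dx": 0, "dy": 0, "dz": 0, "rx": 0, "ry": 0, "rz": 0},
    {"dx": 0, "dy": 0, "dz": 0, "rx": 0, "ry": 0, "rz": 0},
    {"dx": 0, "dy": 0, "dz": 0, "rx": 0, "ry": 0, "rz": 0},
    {"dx": 0, "dy": 0, "dz": 0, "rx": 0, "ry": 0, "rz": 0},
    {"dx": 0, "dy": 0, "dz": 0, "rx": 0, "ry": 0, "rz": 0},
    {"dx": 0, "dy": 0, "dz": 0, "rx": 0, "ry": 0, "rz": 0},
    {"dx": 0, "dy": 0, "dz": 0, "rx": 0, "ry": 0, "rz": 0},
    {"dx": 0, "dy": 0, "dz": 0, "rx": 0, "ry": 0, "rz": 0},
  ],
)

```text
t: 46.0
tcp_pos: [0.5835, -0.0422, 0.1293]
tool_rot: [0.103, 0.995, -0.001, -0.0]
force: [-1.7, -6.5, 1.0]
finger_gap: 0.281
gripper_force: 3.4
```

The force is stiffening, so this could be the notch end. I'll back off gently with the other finger to check whether the lever is captive in the notch.

Call:
move_arm(
  targets=[
    {"dx": -0.028, "dy": -0.117, "dz": 0, "rx": 0, "ry": 0, "rz": -0.095},
    {"dx": -0.034, "dy": -0.115, "dz": 0, "rx": 0, "ry": 0, "rz": -0.095},
    {"dx": -0.04, "dy": -0.113, "dz": 0, "rx": 0, "ry": 0, "rz": -0.095},
    {"dx": -0.045, "dy": -0.111, "dz": 0, "rx": 0, "ry": 0, "rz": -0.095},
    {"dx": 0, "dy": 0, "dz": 0, "rx": 0, "ry": 0, "rz": 0},
    {"dx": 0, "dy": 0, "dz": 0, "rx": 0, "ry": 0, "rz": 0},
    {"dx": 0, "dy": 0, "dz": 0, "rx": 0, "ry": 0, "rz": 0},
    {"dx": 0, "dy": 0, "dz": 0, "rx": 0, "ry": 0, "rz": 0},
    {"dx": 0, "dy": 0, "dz": 0, "rx": 0, "ry": 0, "rz": 0},
    {"dx": 0, "dy": 0, "dz": 0, "rx": 0, "ry": 0, "rz": 0},
  ],
)

```text
t: 47.25
tcp_pos: [0.5795, -0.0525, 0.1291]
tool_rot: [0.201, 0.98, 0.0, -0.001]
force: [-0.9, 4.4, -1.6]
finger_gap: 0.282
gripper_force: 1.7
```

Call:
move_arm(
  targets=[
    {"dx": -0.025, "dy": -0.054, "dz": 0, "rx": 0, "ry": 0, "rz": -0.048},
    {"dx": -0.026, "dy": -0.054, "dz": 0, "rx": 0, "ry": 0, "rz": -0.048},
    {"dx": 0, "dy": 0, "dz": 0, "rx": 0, "ry": 0, "rz": 0},
    {"dx": 0, "dy": 0, "dz": 0, "rx": 0, "ry": 0, "rz": 0},
    {"dx": 0, "dy": 0, "dz": 0, "rx": 0, "ry": 0, "rz": 0},
    {"dx": 0, "dy": 0, "dz": 0, "rx": 0, "ry": 0, "rz": 0},
    {"dx": 0, "dy": 0, "dz": 0, "rx": 0, "ry": 0, "rz": 0},
    {"dx": 0, "dy": 0, "dz": 0, "rx": 0, "ry": 0, "rz": 0},
    {"dx": 0, "dy": 0, "dz": 0, "rx": 0, "ry": 0, "rz": 0},
    {"dx": 0, "dy": 0, "dz": 0, "rx": 0, "ry": 0, "rz": 0},
  ],
)

```text
t: 48.5
tcp_pos: [0.5789, -0.0556, 0.1295]
tool_rot: [0.226, 0.974, -0.0, 0.0]
force: [1.5, 1.3, -0.7]
finger_gap: 0.281
gripper_force: 0.5
```

Call:
move_arm(
  targets=[
    {"dx": -0.027, "dy": -0.053, "dz": 0, "rx": 0, "ry": 0, "rz": -0.048},
    {"dx": -0.029, "dy": -0.052, "dz": 0, "rx": 0, "ry": 0, "rz": -0.048},
    {"dx": 0, "dy": 0, "dz": 0, "rx": 0, "ry": 0, "rz": 0},
    {"dx": 0, "dy": 0, "dz": 0, "rx": 0, "ry": 0, "rz": 0},
    {"dx": 0, "dy": 0, "dz": 0, "rx": 0, "ry": 0, "rz": 0},
    {"dx": 0, "dy": 0, "dz": 0, "rx": 0, "ry": 0, "rz": 0},
    {"dx": 0, "dy": 0, "dz": 0, "rx": 0, "ry": 0, "rz": 0},
    {"dx": 0, "dy": 0, "dz": 0, "rx": 0, "ry": 0, "rz": 0},
    {"dx": 0, "dy": 0, "dz": 0, "rx": 0, "ry": 0, "rz": 0},
    {"dx": 0, "dy": 0, "dz": 0, "rx": 0, "ry": 0, "rz": 0},
  ],
)

```text
t: 49.75
tcp_pos: [0.5775, -0.0578, 0.1294]
tool_rot: [0.25, 0.968, 0.0, 0.0]
force: [1.3, 4.5, -0.3]
finger_gap: 0.279
gripper_force: 2.5
```

Call:
move_arm(
  targets=[
    {"dx": -0.015, "dy": -0.026, "dz": 0, "rx": 0, "ry": 0, "rz": -0.024},
    {"dx": -0.015, "dy": -0.026, "dz": 0, "rx": 0, "ry": 0, "rz": -0.024},
    {"dx": 0, "dy": 0, "dz": 0, "rx": 0, "ry": 0, "rz": 0},
    {"dx": 0, "dy": 0, "dz": 0, "rx": 0, "ry": 0, "rz": 0},
    {"dx": 0, "dy": 0, "dz": 0, "rx": 0, "ry": 0, "rz": 0},
    {"dx": 0, "dy": 0, "dz": 0, "rx": 0, "ry": 0, "rz": 0},
    {"dx": 0, "dy": 0, "dz": 0, "rx": 0, "ry": 0, "rz": 0},
    {"dx": 0, "dy": 0, "dz": 0, "rx": 0, "ry": 0, "rz": 0},
    {"dx": 0, "dy": 0, "dz": 0, "rx": 0, "ry": 0, "rz": 0},
    {"dx": 0, "dy": 0, "dz": 0, "rx": 0, "ry": 0, "rz": 0},
  ],
)

```text
t: 51.0
tcp_pos: [0.5769, -0.0584, 0.1294]
tool_rot: [0.262, 0.965, 0.001, 0.0]
force: [3.4, 6.1, -0.2]
finger_gap: 0.28
gripper_force: 3.4
```

The lever is captive both ways: play of about 0.1 rad around 1.23 rad, with stiff resistance at each end. It sits in the notch. Centring the cage, lifting off clear and checking.

Call:
move_arm(
  targets=[
    {"dx": 0.061, "dy": 0.103, "dz": 0, "rx": 0, "ry": 0, "rz": 0.095},
    {"dx": 0.056, "dy": 0.106, "dz": 0, "rx": 0, "ry": 0, "rz": 0.095},
    {"dx": 0.051, "dy": 0.109, "dz": 0, "rx": 0, "ry": 0, "rz": 0.095},
    {"dx": 0, "dy": 0, "dz": 0, "rx": 0, "ry": 0, "rz": 0},
    {"dx": 0, "dy": 0, "dz": 0, "rx": 0, "ry": 0, "rz": 0},
    {"dx": 0, "dy": 0, "dz": 0.2, "rx": 0, "ry": 0, "rz": 0},
    {"dx": 0, "dy": 0, "dz": 0.5, "rx": 0, "ry": 0, "rz": 0},
    {"dx": 0, "dy": 0, "dz": 1, "rx": 0, "ry": 0, "rz": 0},
    {"dx": 0, "dy": 0, "dz": 1, "rx": 0, "ry": 0, "rz": 0},
    {"dx": 0, "dy": 0, "dz": 1, "rx": 0, "ry": 0, "rz": 0},
  ],
  claw=36,
)

```text
t: 52.25
tcp_pos: [0.5808, -0.0515, 0.2237]
tool_rot: [0.19, 0.982, -0.0, 0.001]
force: [0.8, -0.1, 0.8]
finger_gap: 0.36
gripper_force: 0.0
```

Call:
move_arm(
  targets=[
    {"dx": 0, "dy": 0, "dz": 1, "rx": 0, "ry": 0, "rz": 0},
    {"dx": 0, "dy": 1, "dz": 0.5, "rx": 0, "ry": 0, "rz": 0},
    {"dx": 0, "dy": 1, "dz": 0, "rx": 0, "ry": 0, "rz": 0},
    {"dx": 0, "dy": 1, "dz": 0, "rx": 0, "ry": 0, "rz": 0},
    {"dx": 0, "dy": 1, "dz": 0, "rx": 0, "ry": 0, "rz": 0},
    {"dx": 0, "dy": 1, "dz": 0, "rx": 0, "ry": 0, "rz": 0},
    {"dx": 0, "dy": 1, "dz": 0, "rx": 0, "ry": 0, "rz": 0},
    {"dx": 0, "dy": 1, "dz": 0, "rx": 0, "ry": 0, "rz": 0},
    {"dx": 0, "dy": 1, "dz": 0, "rx": 0, "ry": 0, "rz": 0},
    {"dx": 0, "dy": 0, "dz": 0, "rx": 0, "ry": 0, "rz": 0},
  ],
)

```text
t: 53.5
tcp_pos: [0.5805, 0.15, 0.2602]
tool_rot: [0.188, 0.982, 0.0, 0.001]
force: [-0.7, -0.6, 0.0]
finger_gap: 0.362
gripper_force: 0.0
```

Run:
```python
from h import *
ims={n:np.mean([cams.snapshot(n)[:,:,::-1].astype(float) for _ in range(2)],0) for n in("top","scene")}
p=np.array([.525,-.0285])
for n,im in ims.items():
    cv2.imwrite(f"{n}_4.png",im);g=cv2.cvtColor(im.astype(np.uint8),cv2.COLOR_BGR2GRAY)
    for a in(1.1,1.2,1.3,1.4):
        print(n,a,[proj(n,np.r_[p+.06*np.array([np.cos(1.54+np.pi+a),np.sin(1.54+np.pi+a)]),z])[0].round(1).tolist() for z in(.148,.153)])
    u=proj(n,[.582,-.047,.148])[0].astype(int);print(u);print(g[u[1]-9:u[1]+12,u[0]-10:u[0]+9])
```

```text
top 1.1 [[329.4, 158.8], [329.7, 158.5]]
top 1.2 [[327.9, 158.1], [328.2, 157.8]]
top 1.3 [[326.4, 157.6], [326.6, 157.3]]
top 1.4 [[324.8, 157.3], [325.1, 156.9]]
[326 157]
[[ 83  76  77  75  82  81  82  87  44  20  27  26  33  34  33  35  35  31
   30]
 [ 78  75  76  75  80  82  80  82  55  26  29  32  27  31  33  28  30  31
   33]
 [ 69  75  79  76  80  80  78  79  52  21  17  17  18  18  19  16  17  19
   17]
 [ 60  57  59  60  61  64  64  67  62  58  64  68 103 106 108 110 111 114
   73]
 [195 191 186 191 195 196 196 195 194 199 186 183 198 198 198 197 198 197
  185]
 [212 213 210 213 215 214 213 214 216 214 210 209 213 213 213 213 211 213
  211]
 [205 206 205 206 207 207 203 207 207 206 206 208 208 206 207 208 206 208
  207]
 [203 204 206 206 206 203 205 206 203 205 209 212 210 211 207 207 206 205
  206]
 [206 207 205 206 205 206 205 206 206 210 218 185 177 214 211 208 206 206
  206]
 [204 206 205 206 204 205 205 205 209 218 166  93  78 141 213 211 206 205
  205]
 [206 205 206 206 206 203 207 210 215 194  94  22  12  42 170 208 207 205
  205]
 [212 210 208 205 204 206 206 212 2
[... 2078 characters left out ...]
32 134
  134]
 [132 133 136 137 136 138 137 134 116  67  20  14  24  46  93 126 139 137
  135]
 [132 135 134 135 135 137 136 133 113  62  19  18  18  55 104 131 141 140
  137]
 [128 134 135 134 136 136 135 130 108  55  18   7  27  65 109 133 139 139
  137]
 [116 131 135 135 134 137 133 119  84  41  24  19  46  90 122 136 140 139
  139]
 [104 124 137 138 135 134 130 111  60  23  18  23  51 100 129 138 139 139
  131]
 [102 134 157 155 139 128 120 103  54  19  20  18  50  99 130 138 137 133
  121]
 [114 143 161 159 141 108  90  66  37  22  21  19  55 101 130 137 134 125
  107]][ WARN:0@11.399] global loadsave.cpp:1063 imwrite_ Unsupported depth image for selected encoder is fallbacked to CV_8U.
```

The overhead view puts the lever at about 1.18 rad. The scene view puts the knob top at the height expected in the notch (148 mm, not the crest's 153). The arm is clear, so I'm handing in.

```bash
python3 -c "
from station import order
print(order.sign_off())"
```

```text
the job is handed in; nothing more can be done
None
```

The watch is centred dial up on the seat, the lid is shut and the lever sits in the notch, judging by feel (held both ways) and knob height; I handed the job in at about 54 s.

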